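# Restock the counter jar and screw on the lid that is not warped

## Robot

A 6-joint arm with a two-finger parallel gripper is mounted at the origin on a cart in front of the work surface, level with it; the furniture and walls round the work are solid. World frame = base frame: x ahead of the robot, y to its left, z up, the work surface at z = 0. Lengths are in m, angles in degrees, forces in N, time in s.
With the tool pointing down it reaches from about 0.35 to 0.8 m from the base axis. Payload 7.3 kg.
Tool frame: the origin (TCP) lies midway between the tips of the shut fingers; the grasp point (between the pads) lies 19 mm behind it; z points along the fingers, y is the direction in which the jaws open and shut (so a half turn about z gives the same grasp; the last joint's range is limited). The gripper opens to 85 mm and grips with 20 to 120 N. Pads are 22 mm wide; open, the fingers measure 114 mm over their backs; the gripper's body (76 mm by 85 mm) begins 54 mm behind the grasp point. The pads swing forward as they close: fully open they stand 13 mm farther back than shut.
Start: joints at [-80.271, 19.595, 87.324, -0, 73.075, -8.365], TCP at [0.163, -0.499, 0.231] pointing down, gripper open.
Joint ranges: [-145.02, 145.02], [-44.19, 115.74], [2.07, 154.8], [-57.11, 237.11], [16.16, 152.29], [-177.93, 177.93]. Speed limits (degrees/s): [147.25, 147.25, 180, 180, 180, 180].

## Interface

Orientations are given as a 3x3 rotation matrix whose columns are the frame's x, y, z axes.
In Python, from station import r, optics, job gives the robot as it stands.
- The arm moves only by the shell command python3 -m jog 'ROWS' [FORCE]. ROWS is JSON, a list of rows, each an object with "dr": the turn, a rotation vector about the tool's x, y, z as a fraction of full scale, a list of three; "offset": the shift along the tool's x, y, z as a fraction of full scale, a list of three; "grip": the closure in counts, from 0 (fully open) to 255 (shut). In form: [{"dr": [ax, ay, az], "offset": [dx, dy, dz], "grip": grip}, ...]. A call has 1 to 8 rows; each row shifts and turns the commanded pose from where the row before left it, along the tool's axes as they then stand; what a row does not reach is not made up. Full scale, the value 1, is 0.03 m for a shift and 120 degrees for a turn. A row lasts 1/8 s, in which the tool goes at most 62.5 mm and 10.7 degrees, less where a joint would pass 70% of its speed; a pose out of reach is approached as far as the arm can. A call with a number of a shift or a turn outside -1 to 1 is refused whole. A call with a gripper value outside its range is refused whole. The fingers move at their own pace and stop on an object; FORCE is the grip in N (left out, the last holds). Time passes only in rows, so rows that do not move let the fingers close. It gives the time, the measured TCP pose, the force and the opening at its end, in the units of the state.
- r.get_state(): the state, without advancing time (a new reading comes with each control period).
- optics.grab_frame(name): name is "scene" or "side" or "wrist"; returns the picture (384x512x3 uint8, red, green, blue); there is no depth.
- optics.camera_model(name): a dict with "fx", "fy", "cx", "cy" (pixels), "R" (3x3) and "t" (3): a world point X has camera coordinates R X + t; the wrist camera has in their place "tool_from_camera" (4x4, takes a point from camera to tool coordinates, whose origin is the TCP and whose axes are the flange's). Camera axes: x right, y down, z forward; pixel columns grow to the right and rows downward; lengths in m; the calibration is good to about 2 mm. A picture is of the moment at which its call begins: read the wrist's pose just before it. camera_model takes no time and is no camera call.
- job.job_done(): hands the job in, once; it reports no verdict.
The state is a dict: "clock": time; "joint_pos": joint angles; "qd": joint speeds; "joint_efforts": joint torques, N m; "tcp_pos": TCP position; "tool_rot": TCP orientation; "contact_force": force on the tool from outside, world axes, zero at the start; "ft_torque": the same for the moment, N m; "gripper_width": finger opening in m.
Only numpy, scipy, OpenCV 4.12 (cv2) and the standard library are available. Lean on these libraries where they do the work, as an engineer would, in place of code of your own. Each camera call takes 0.05 s, during which the arm holds its last target. There are 200 camera calls.

## Task

Restock the counter jar and close it. First press down the rims of the two wooden lids where they lie on the marble slab, here and there, until you have seen which one is warped and rocks. Then set the gift box that was left on the jar's mouth aside on the table, drop all the loose erasers into the jar and close it with the true lid: set it on the neck, turn it back (anticlockwise) until its thread drops in, then screw it forward (clockwise) until it is fully home. The warped lid goes flat into the cardboard returns tray, knob up; leave the candle tin and the rubber stamp where they are.

Things in the scene. Friction and masses are not known exactly. Their poses are not given: they have to be found in the camera images.
- jar: clear glass counter jar, fixed to the table. Origin: centre of its underside on the table, z up. Body 94 mm across, 130 mm high. Height of the true lid's origin above the jar's origin: 122.5 to 127 mm while its lugs rest on the thread ridges or stop beads, 118.5 to 121 mm dropped into the thread, 115.5 mm fully home. A lid has 1.2 mm of side play on the neck
- gift_box: small dark cardboard gift box, 62 mm (its x) by 85 mm (its y) by 50 mm high, lying across the jar's mouth at first; closed and light (about 110 g). Origin: centre of its underside
- gift_box_mid (a point): centre of the gift box, 25 mm above its underside
- slab: polished marble slab, fixed, 150 mm (its x) by 260 mm (its y), its flat top 14.5 mm above the table; the two lids lie on it at first. Origin: centre of its underside
- lid_1: turned wooden screw lid, 81 mm across, 50 mm high over all, about 140 g, knob up; the two lids look the same and which one is warped is not told. Origin: centre of the skirt's foot, z up. Inside the foot are three lugs 120 degrees apart. A true lid lies still when its rim is pressed; a warped one rests level but rocks by about 5 degrees on two low places at its own +y and -y
- lid_2: turned wooden screw lid, 81 mm across, 50 mm high over all, about 140 g, knob up; the two lids look the same and which one is warped is not told. Origin: centre of the skirt's foot, z up. Inside the foot are three lugs 120 degrees apart. A true lid lies still when its rim is pressed; a warped one rests level but rocks by about 5 degrees on two low places at its own +y and -y
- tray: open returns tray of cardboard, fixed, 125 mm (its x) by 145 mm (its y) by 28 mm high outside, walls and floor 3 mm. Origin: centre of its underside
- candle: bystander: round candle tin, 66 mm across and 28 mm high, loose; leave it. Origin: centre of its underside
- stamp: bystander: rubber stamp with a wooden handle, 40 x 40 x 74 mm, loose; leave it. Origin: centre of its underside
- eraser_1: eraser in a card sleeve, 19 mm (its x) by 44 mm (its y) by 11 mm high, lying flat on the table at first; two to four of them are there (None: absent). Origin: centre of its underside
- eraser_2: eraser in a card sleeve, 19 mm (its x) by 44 mm (its y) by 11 mm high, lying flat on the table at first; two to four of them are there (None: absent). Origin: centre of its underside
- eraser_3: eraser in a card sleeve, 19 mm (its x) by 44 mm (its y) by 11 mm high, lying flat on the table at first; two to four of them are there (None: absent). Origin: centre of its underside
- eraser_4: eraser in a card sleeve, 19 mm (its x) by 44 mm (its y) by 11 mm high, lying flat on the table at first; two to four of them are there (None: absent). Origin: centre of its underside
- jar_rim (a point): centre of the jar's mouth, level with the rim, 130 mm above the table. Mouth 60 mm wide inside; neck 66 mm across, 73 mm over the threads, 20 mm high. Where the thread's starts lie round the neck differs each time and is not told; the pattern repeats every 120 degrees. A lid that went down tilted still rides on a ridge with one lug: turn it back a little more, pressing lightly
- jar_thread (a point): on the jar's axis, 10 mm under the rim, where the right-hand thread is. Each ridge has a stop bead: a lid set on the ridges jams if turned clockwise first. Turned anticlockwise, at most 120 degrees, its lugs meet 22 degrees of open slot and it sinks 3 to 7 mm once free to move down; then it screws clockwise 75 to 100 degrees, sinking 3 to 5 mm more, to a hard stop
- lid_1_knob (a point): middle of this lid's round knob, 29 mm thick, which reaches from 23 to 49.5 mm above the lid's origin; this point is 37 mm above it
- lid_1_press (a point): on the upper face of this lid, 32 mm from its axis at its own +x and 23.5 mm above its origin: pressed down with 3 to 6 N here or opposite, a warped lid rocks (pressed at its own +y or -y it does not); the face runs out to the rim 40 mm from the axis
- lid_2_knob (a point): middle of this lid's round knob, 29 mm thick, which reaches from 23 to 49.5 mm above the lid's origin; this point is 37 mm above it
- lid_2_press (a point): on the upper face of this lid, 32 mm from its axis at its own +x and 23.5 mm above its origin: pressed down with 3 to 6 N here or opposite, a warped lid rocks (pressed at its own +y or -y it does not); the face runs out to the rim 40 mm from the axis
- easel_card: bystander: small card on a wire easel behind the jar, fixed, 99 mm (its x) by 115 mm (its y) by 164 mm high. Origin: centre of its underside

How it is judged (in metres and radians):
On the way, in this order (a step that is already met when the one before it is completed fails the run):
1. the warped lid, pressed at its rim, has rocked on the slab (contact force between the fingers and lid_2 above 0.3 N and angle between lid_2's own z axis and vertical above 0.04 rad and height (world z) of lid_2 below 0.024 m), for 0.1 s.
2. the gift box stands on the table, clear of the jar (horizontal distance between gift_box_mid and jar above 0.1 m and height (world z) of gift_box_mid below 0.05 m), for 0.2 s.
3. every eraser lies in the jar (horizontal distance between each of eraser_1, eraser_2, eraser_3, eraser_4 and jar below 0.045 m and height (world z) of each of eraser_1, eraser_2, eraser_3, eraser_4 below 0.095 m), for 0.2 s.
4. the true lid has dropped into the thread of the jar (horizontal distance between lid_1 and jar below 0.005 m and z of lid_1 in the frame of jar below 0.1217 m and angle between lid_1's own z axis and vertical below 0.06 rad), for 0.1 s.
At the end, for the whole second after the job is handed in: The gift box lies on the table with its centre more than 100 mm from the jar's axis; every eraser is inside the jar; the true lid is screwed on, level, its foot no more than 1.5 mm above its fully home height (115.5 mm above the jar's underside); the warped lid lies flat, knob up, inside the tray (all of step 2 and all of step 3 and horizontal distance between lid_1 and jar below 0.004 m and z of lid_1 in the frame of jar below 0.117 m and angle between lid_1's own z axis and vertical below 0.04 rad and linear speed of each of lid_1, lid_2, gift_box below 0.02 m/s and horizontal distance between lid_2 and tray below 0.05 m and height (world z) of lid_2 below 0.012 m and angle between lid_2's own z axis and vertical below 0.12 rad); the robot touches nothing.
It fails at once if the warped lid is set on the jar (horizontal distance between lid_2 and jar below 0.02 m and z of lid_2 in the frame of jar below 0.135 m).
It fails at once if the candle tin is pushed more than 4 cm (distance of candle from where it was at the start of the episode above 0.04 m).
It fails at once if the rubber stamp is pushed more than 4 cm (distance of stamp from where it was at the start of the episode above 0.04 m).
Of eraser_1, eraser_2, eraser_3, eraser_4 only 2 to 4 are there at a start; the rules pass over those that are not, and their reading is None.
At some moment in a run one of eraser_1, eraser_2, eraser_3, eraser_4 may be knocked a few centimetres aside while the robot is not near it.
Once in a run the grip may slacken for a moment while it holds something.
It also fails if it takes over 210 s, if anything falls off the work surface, if the arm or the gripper's body presses on something with over 40 N, if the wrist force passes 120 N, or if a joint passes its speed limit or range.

## Working session

There is one attempt and no reset: what is moved stays moved. The work goes in short steps, Python scripts to look and compute and a shell command to move; the robot and the scene stay as the last step left them, time stands still between calls to the robot, and variables do not carry over. Pictures are saved under pics/ and viewed, about 12 in all and at most 16, crops included, and the job is handed in when it is done.

```bash
ls; mkdir -p pics; python3 - <<'E'
from station import r, optics, job
import cv2, json
s=r.get_state(); print(s)
import numpy as np
ims=[]
for n in ["scene","side"]:
    im=optics.grab_frame(n); cv2.imwrite(f"pics/{n}0.png",cv2.cvtColor(im,cv2.COLOR_RGB2BGR))
    print(n,optics.camera_model(n))
print(optics.camera_model("wrist"))
E
```

```text
pics
{'clock': 0.0, 'joint_pos': array([-8.02697493e+01,  1.96357094e+01,  8.73756003e+01, -2.13396581e-03,
        7.30748067e+01, -8.36342609e+00]), 'qd': array([-0.07328415, -0.01872502,  0.03815546,  0.08578678,  0.05851112,
       -0.02714567]), 'joint_efforts': array([-3.97059785e-04, -4.33676326e+01, -2.46011889e+01,  3.60309627e-05,
        7.97720742e-03,  5.39062810e-06]), 'tcp_pos': array([ 0.1630092 , -0.498642  ,  0.23064247]), 'tool_rot': array([[ 9.50546663e-01,  3.10581645e-01, -2.89142946e-04],
       [ 3.10581725e-01, -9.50545536e-01,  1.47536990e-03],
       [ 1.83379272e-04, -1.49221045e-03, -9.99998870e-01]]), 'contact_force': array([ 0.11909965, -0.41823184, -0.35604224]), 'ft_torque': array([ 0.02346482, -0.00211416,  0.00599796]), 'gripper_width': 0.08535429387593928}
scene {'fx': 382.22325147677304, 'fy': 382.22325147677304, 'cx': 255.82814251649583, 'cy': 196.79884506487824, 'R': array([[-0.79934383, -0.60076461,  0.01145962],
       [-0.37517459,  0.4841076 , -0.79049596],
       [ 0.4693543 , -0.63617742, -0.61236004]]), 't': array([0.46522719, 0.32690611, 0.97855675])}
side {'fx': 359.4930155982823, 'fy': 359.4930155982823, 'cx': 257.79028643717214, 'cy': 193.944218228423, 'R': array([[ 0.99909166, -0.03516885, -0.02406277],
       [-0.03504934, -0.35703536, -0.93343307],
       [ 0.02423651,  0.93342858, -0.35794369]]), 't': array([-0.5518224 ,  0.13683726,  1.05905796])}
{'fx': 344.9241155103899, 'fy': 344.9241155103899, 'cx': 256.36413857040685, 'cy': 194.69392034164974, 'tool_from_camera': array([[-3.51765420e-04, -9.60058258e-01, -2.79799961e-01,
         7.02748138e-02],
       [ 9.99999937e-01, -3.26679096e-04, -1.36291778e-04,
        -1.80818173e-04],
       [ 3.94432491e-05, -2.79799991e-01,  9.60058313e-01,
        -1.43488470e-01],
       [ 0.00000000e+00,  0.00000000e+00,  0.00000000e+00,
         1.00000000e+00]])}
```

View pics/scene0.png

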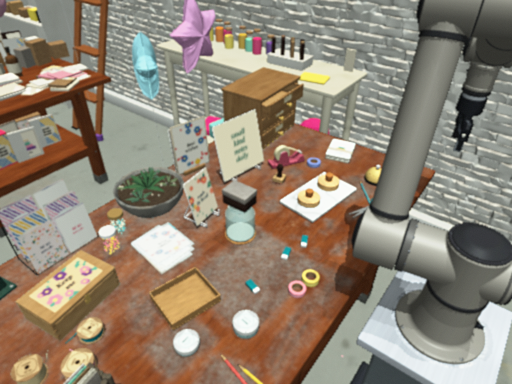

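View pics/side0.png

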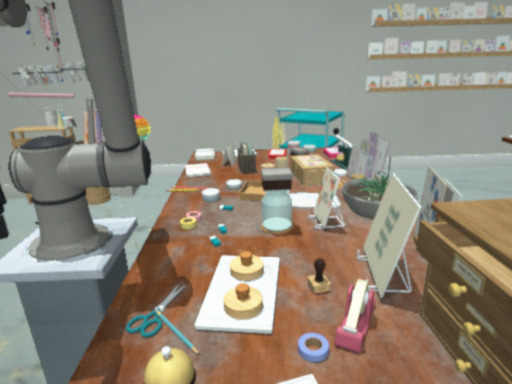

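The scene view shows the slab with two lids around (318,192), the jar with the dark box at (240,205), the tray at (185,297), and teal/white erasers at (287,253), (304,241) and (253,286). The side view shows the same things: lids at (246,262) and (243,297), erasers at (228,207), (222,229) and (214,241).

```bash
cat > h.py <<'E'
import numpy as np, cv2
from station import r, optics, job
def cam(n,s=None):
    m=optics.camera_model(n)
    K=np.array([[m['fx'],0,m['cx']],[0,m['fy'],m['cy']],[0,0,1]])
    if n!='wrist': R=np.array(m['R']);t=np.array(m['t']); return K,R,t
    s=s or r.get_state(); T=np.array(m['tool_from_camera']); W=np.eye(4); W[:3,:3]=s['tool_rot']; W[:3,3]=s['tcp_pos']
    M=np.linalg.inv(W@T); return K,M[:3,:3],M[:3,3]
def grab(n,save=None):
    c=cam(n); im=optics.grab_frame(n)
    if save: cv2.imwrite(f'pics/{save}.png',im[:,:,::-1])
    return im,c
def ray(c,uv):
    K,R,t=c; return -R.T@t, R.T@np.linalg.inv(K)@np.array([uv[0],uv[1],1.])
def plane(c,uv,z):
    o,d=ray(c,uv); return o+d*(z-o[2])/d[2]
def tri(c1,u1,c2,u2):
    P=[K@np.c_[R,t] for K,R,t in (c1,c2)]
    X=cv2.triangulatePoints(P[0],P[1],np.array(u1,float),np.array(u2,float)).ravel(); X=X[:3]/X[3]
    e=[np.linalg.norm(proj(c,X)-u) for c,u in((c1,u1),(c2,u2))]
    return X,max(e)
def proj(c,X):
    K,R,t=c; p=K@(R@X+t); return p[:2]/p[2]
def blobs(mask,amin=8):
    n,l,st,ce=cv2.connectedComponentsWithStats(mask.astype(np.uint8))
    return [(ce[i],st[i,4],l==i) for i in range(1,n) if st[i,4]>=amin]
def offs(dw,s=None):
    "world shift -> tool-axis fraction of full scale"
    s=s or r.get_state(); return np.round(np.array(s['tool_rot']).T@np.array(dw)/0.03,3)
E
python3 - <<'E'
from h import *
S=cv2.cvtColor(cv2.imread('pics/scene0.png'),cv2.COLOR_BGR2RGB);D=cv2.cvtColor(cv2.imread('pics/side0.png'),cv2.COLOR_BGR2RGB)
cs,cd=cam('scene'),cam('side')
for nm,im,c in(('scene',S,cs),('side',D,cd)):
    h=cv2.cvtColor(im,cv2.COLOR_RGB2HSV)
    m=(h[...,0]>80)&(h[...,0]<100)&(h[...,1]>120)&(h[...,2]>60)
    for ce,a,_ in blobs(m,6):
        p=plane(c,ce,.008)
        if abs(p[0])<1.2 and abs(p[1])<1.: print(nm,'teal',ce.round(1),a,p.round(3))
def pr(n,a,b): X,e=tri(cs,a,cd,b); print(n,X.round(3),round(e,1))
# rough picks
pr('lid A knob',(309,194),(243,290)); pr('lid B knob',(329,178),(246.5,257))
pr('jar base',(240,234),(277,228)); 
pr('box top',(239,188),(277,170))
pr('stamp',(280,165),(320,265))
for n,a in(('jarbase',(240,233)),('tray',(185,298)),('c1',(246,322)),('c2',(186,342)),('easel',(202,208)),('pink',(297,289)),('yellow',(310,278)),('stamp',(279,180)),
 ('slabL',(281,197)),('slabR',(358,183)),('slabT',(334,171)),('slabBot',(313,219))): print(n,plane(cs,a,.0).round(3))
print('side tray',plane(cd,(250,192),0),plane(cd,(211,196),0),plane(cd,(233,185),0))
for n,a in(('s1',(224,256)),('s2',(280,258)),('s3',(272,331)),('s4',(196,326))): print(n,plane(cd,a,.0145).round(3))
v=np.hstack([cv2.resize(S[140:380,130:390][:,:,::-1],None,fx=1.6,fy=2,interpolation=3)[:480,:400],cv2.resize(D[150:350,170:360][:,:,::-1],(400,480),interpolation=3)])
cv2.imwrite('pics/z.png',v)
E
```

```text
scene teal [304.2 238.3] 33 [ 0.432 -0.055  0.008]
scene teal [286.7 250.5] 40 [0.447 0.023 0.008]
scene teal [250.3 284. ] 62 [0.456 0.193 0.008]
scene teal [ 92.8 338.1] 27 [0.659 0.557 0.008]
side teal [227.5 207.4] 31 [0.455 0.187 0.008]
side teal [222.4 229.2] 35 [0.446 0.02  0.008]
side teal [215.4 241.5] 48 [ 0.431 -0.056  0.008]
side teal [144.8 324.3] 349 [ 0.317 -0.385  0.008]
side teal [175.3 330.4] 7 [ 0.38  -0.405  0.008]
side teal [186.  341.5] 6 [ 0.405 -0.436  0.008]
lid A knob [ 0.525 -0.27   0.003] 7.6
lid B knob [ 0.502 -0.296  0.089] 9.3
jar base [ 0.614  0.042 -0.005] 0.2
box top [0.614 0.043 0.182] 0.1
stamp [ 0.682 -0.286  0.065] 1.0
jarbase [0.614 0.043 0.   ]
tray [0.571 0.333 0.   ]
c1 [0.394 0.292 0.   ]
c2 [0.476 0.425 0.   ]
easel [0.799 0.025 0.   ]
pink [0.346 0.123 0.   ]
yellow [0.338 0.067 0.   ]
stamp [ 0.681 -0.281  0.   ]
slabL [ 0.615 -0.197  0.   ]
slabR [ 0.43  -0.451  0.   ]
slabT [ 0.542 -0.468  0.   ]
slabBot [ 0.461 -0.162  0.   ]
side tray [0.53433676 0.3520207  0.        ] [0.38518888 0.32349789 0.        ] [0.46556397 0.44081679 0.        ]
s1 [ 0.46  -0.148  0.015]
s2 [ 0.603 -0.169  0.015]
s3 [ 0.564 -0.426  0.015]
s4 [ 0.42  -0.403  0.014]
```

```bash
python3 -m jog '[{"dr":[0,0,0.075],"offset":[0,0,0],"grip":255},{"dr":[0,0,0.075],"offset":[0,0,0],"grip":255},{"dr":[0,0,0],"offset":[1,-0.6,0],"grip":255},{"dr":[0,0,0],"offset":[1,-0.6,0],"grip":255},{"dr":[0,0,0],"offset":[1,-0.6,0],"grip":255},{"dr":[0,0,0],"offset":[1,-0.6,0],"grip":255},{"dr":[0,0,0],"offset":[1,-0.6,0],"grip":255},{"dr":[0,0,0],"offset":[1,-0.6,0],"grip":255}]' 30
python3 -m jog '[{"dr":[0,0,0],"offset":[1,-0.6,0],"grip":255},{"dr":[0,0,0],"offset":[1,-0.6,0],"grip":255},{"dr":[0,0,0],"offset":[1,-0.6,0],"grip":255},{"dr":[0,0,0],"offset":[1,-0.6,0],"grip":255},{"dr":[0,0,0],"offset":[1,-0.6,0],"grip":255},{"dr":[0,0,0],"offset":[0,0,0],"grip":255}]'
python3 - <<'E'
from h import *
im,c=grab('wrist','w1'); print(r.get_state()['tcp_pos'],r.get_state()['tool_rot'].round(3))
E
```

```text
clock: 1.1
tcp_pos: [0.3437, -0.3899, 0.231]
tool_rot: [[1.0, 0.002, -0.0], [0.002, -1.0, 0.001], [-0.0, -0.001, -1.0]]
contact_force: [0.0, -0.5, 0.1]
gripper_width: -0.0003
clock: 1.85
tcp_pos: [0.4941, -0.299, 0.2306]
tool_rot: [[1.0, 0.005, -0.001], [0.005, -1.0, 0.001], [-0.001, -0.001, -1.0]]
contact_force: [-0.6, -1.2, 0.3]
gripper_width: -0.0001
[ 0.49303845 -0.29978884  0.23062414] [[ 1.     0.004 -0.001]
 [ 0.004 -1.     0.   ]
 [-0.001 -0.    -1.   ]]
```

View pics/w1.png

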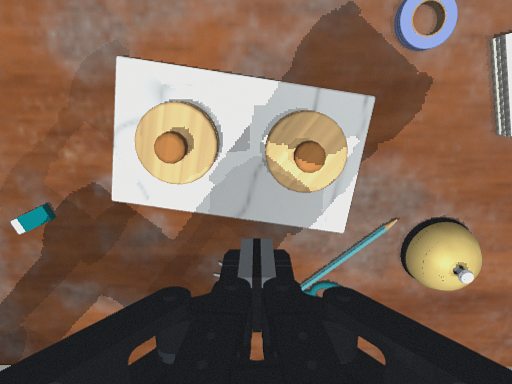

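The wrist view shows the lids on the slab: discs at about (177,143) and (306,151), knobs at (171,146) and (310,156). An eraser lies at left (33,219).

```bash
python3 - <<'E'
from h import *
im=cv2.imread('pics/w1.png'); c=cam('wrist')
h=cv2.cvtColor(im,cv2.COLOR_BGR2HSV)
m=((h[...,1]>70)).astype(np.uint8)
roi=np.zeros_like(m); cv2.fillPoly(roi,[np.array([(124,64),(368,102),(340,224),(117,195)])],1)
m=cv2.morphologyEx(m*roi,cv2.MORPH_CLOSE,np.ones((5,5)))
for ce,a,l in blobs(m,1500):
    cn=max(cv2.findContours(l.astype(np.uint8),0,1)[0],key=cv2.contourArea); (x,y),rad=cv2.minEnclosingCircle(cn)
    print(ce,a,(x,y),rad,plane(c,(x,y),.036).round(4), 'diam mm',2000*rad*(c[0][0,0]**-1)*(0.2306+.143-.036)*.97)
# knob: darker/orange
k=((h[...,1]>150)).astype(np.uint8)*roi
for ce,a,l in blobs(cv2.morphologyEx(k,cv2.MORPH_OPEN,np.ones((5,5))),150): print('knob',ce,a,plane(c,ce,.062).round(4))
for p in[(117,57),(374,97),(345,233),(112,200)]: print('slab',plane(c,p,.0145).round(3))
for n,u in(('near',(309,192)),('far',(330,177))): print(proj(cam('scene'),np.array([.5,-.2,.06])))
E
```

```text
[176.39948548 142.06394708] 5442 (176.1119384765625, 142.05845642089844) 42.32681655883789 [ 0.5179 -0.2212  0.036 ] diam mm 80.37041568778476
[305.64153088 150.85979538] 5278 (305.9199523925781, 151.22401428222656) 41.39223098754883 [ 0.5093 -0.3485  0.036 ] diam mm 78.5958189435223
knob [168.73322684 148.15495208] 626 [ 0.5158 -0.2202  0.062 ]
knob [306.845 165.535] 200 [ 0.5002 -0.3462  0.062 ]
slab [ 0.597 -0.164  0.015]
slab [ 0.561 -0.418  0.015]
slab [ 0.414 -0.4    0.015]
slab [ 0.452 -0.142  0.014]
[310.47513114 195.35275938]
[310.47513114 195.35275938]
```

```bash
python3 -m jog '[{"dr":[0,0,0],"offset":[0.317,-0.44,0.945],"grip":255},{"dr":[0,0,0],"offset":[0.317,-0.44,0.945],"grip":255},{"dr":[0,0,0],"offset":[0.317,-0.44,0.945],"grip":255},{"dr":[0,0,0],"offset":[0.317,-0.44,0.945],"grip":255},{"dr":[0,0,0],"offset":[0.317,-0.44,0.945],"grip":255},{"dr":[0,0,0],"offset":[0.317,-0.44,0.945],"grip":255},{"dr":[0,0,0],"offset":[0,0,0.6],"grip":255},{"dr":[0,0,0],"offset":[0,0,0],"grip":255}]'
python3 -m jog '[{"dr":[0,0,0],"offset":[0,0,0.1],"grip":255},{"dr":[0,0,0],"offset":[0,0,0],"grip":255}]'
python3 -m jog '[{"dr":[0,0,0],"offset":[0,0,0.04],"grip":255},{"dr":[0,0,0],"offset":[0,0,0],"grip":255}]'
python3 -m jog '[{"dr":[0,0,0],"offset":[0,0,0.04],"grip":255},{"dr":[0,0,0],"offset":[0,0,0],"grip":255}]'
```

```text
clock: 2.9
tcp_pos: [0.548, -0.2214, 0.0418]
tool_rot: [[1.0, 0.001, -0.003], [0.001, -1.0, 0.001], [-0.003, -0.002, -1.0]]
contact_force: [-0.6, -0.1, 0.3]
gripper_width: 0.0
clock: 3.15
tcp_pos: [0.5498, -0.2219, 0.041]
tool_rot: [[1.0, 0.001, 0.001], [0.001, -1.0, -0.001], [0.001, 0.001, -1.0]]
contact_force: [-0.4, -0.1, -0.8]
gripper_width: -0.0
clock: 3.4
tcp_pos: [0.5497, -0.2213, 0.0393]
tool_rot: [[1.0, 0.002, 0.0], [0.002, -1.0, -0.0], [0.0, 0.0, -1.0]]
contact_force: [-0.1, -0.2, -0.1]
gripper_width: 0.0002
clock: 3.65
tcp_pos: [0.5497, -0.2212, 0.0378]
tool_rot: [[1.0, 0.002, 0.0], [0.002, -1.0, -0.0], [0.0, 0.0, -1.0]]
contact_force: [0.6, 0.1, 0.2]
gripper_width: -0.0002
```

```bash
for i in 1; do python3 -m jog '[{"dr":[0,0,0],"offset":[0,0,0.03],"grip":255},{"dr":[0,0,0],"offset":[0,0,0],"grip":255}]'|grep -E "tcp|force"; 
python3 -m jog '[{"dr":[0,0,0],"offset":[0,0,0.03],"grip":255},{"dr":[0,0,0],"offset":[0,0,0],"grip":255}]'|grep -E "tcp|force"; python3 -m jog '[{"dr":[0,0,0],"offset":[0,0,0.03],"grip":255},{"dr":[0,0,0],"offset":[0,0,0],"grip":255}]'|grep -E "tcp|force";done
```

```text
tcp_pos: [0.5498, -0.2212, 0.0377]
contact_force: [-1.1, 0.8, 6.3]
tcp_pos: [0.5499, -0.2212, 0.0376]
contact_force: [-3.2, 2.0, 12.6]
tcp_pos: [0.5499, -0.2212, 0.0375]
contact_force: [-6.1, 2.4, 18.2]
```

```bash
python3 -m jog '[{"dr":[0,0,0],"offset":[0,0,-0.667],"grip":255},{"dr":[0,0,0],"offset":[0,0,-0.667],"grip":255},{"dr":[0,0,0],"offset":[-0.533,-0.533,0],"grip":255},{"dr":[0,0,0],"offset":[-0.533,-0.533,0],"grip":255},{"dr":[0,0,0],"offset":[0,0,0.58],"grip":255},{"dr":[0,0,0],"offset":[0,0,0.58],"grip":255},{"dr":[0,0,0],"offset":[0,0,0],"grip":255}]'|grep -E "tcp|force"
python3 -m jog '[{"dr":[0,0,0],"offset":[0,0,0.07],"grip":255},{"dr":[0,0,0],"offset":[0,0,0],"grip":255}]'|grep -E "tcp|force"
python3 -m jog '[{"dr":[0,0,0],"offset":[0,0,0.03],"grip":255},{"dr":[0,0,0],"offset":[0,0,0],"grip":255}]'|grep -E "tcp|force"
```

```text
tcp_pos: [0.5168, -0.1888, 0.0393]
contact_force: [0.2, 0.5, -0.3]
tcp_pos: [0.518, -0.1895, 0.0387]
contact_force: [0.3, -0.2, -0.2]
tcp_pos: [0.5179, -0.1894, 0.0376]
contact_force: [0.7, 0.3, 1.3]
```

```bash
python3 -m jog '[{"dr":[0,0,0],"offset":[0,0,0.03],"grip":255},{"dr":[0,0,0],"offset":[0,0,0],"grip":255}]'|grep -E "tcp|force"
python3 -m jog '[{"dr":[0,0,0],"offset":[0,0,0.03],"grip":255},{"dr":[0,0,0],"offset":[0,0,0],"grip":255}]'|grep -E "tcp|force"
python3 -c "
from h import *
grab('wrist','w2')"
```

```text
tcp_pos: [0.518, -0.1889, 0.0369]
contact_force: [0.9, 3.2, 5.3]
tcp_pos: [0.5181, -0.1885, 0.0362]
contact_force: [1.1, 5.2, 7.6]
```

```bash
python3 -m jog '[{"dr":[0,0,0],"offset":[0,0,0.04],"grip":255},{"dr":[0,0,0],"offset":[0,0,0],"grip":255}]'|grep -E "tcp|force"
python3 -m jog '[{"dr":[0,0,0],"offset":[0,0,0.03],"grip":255},{"dr":[0,0,0],"offset":[0,0,0],"grip":255}]'|grep -E "tcp|force"
python3 -c "
from h import *
grab('wrist','w3');a=cv2.imread('pics/w2.png');b=cv2.imread('pics/w3.png');cv2.imwrite('pics/w23.png',np.hstack([a[60:384,60:460],b[60:384,60:460]]))"
```

```text
tcp_pos: [0.5182, -0.1883, 0.0358]
contact_force: [-0.6, 8.0, 14.6]
tcp_pos: [0.5183, -0.1883, 0.0357]
contact_force: [-3.3, 8.9, 21.0]
```

View pics/w23.png

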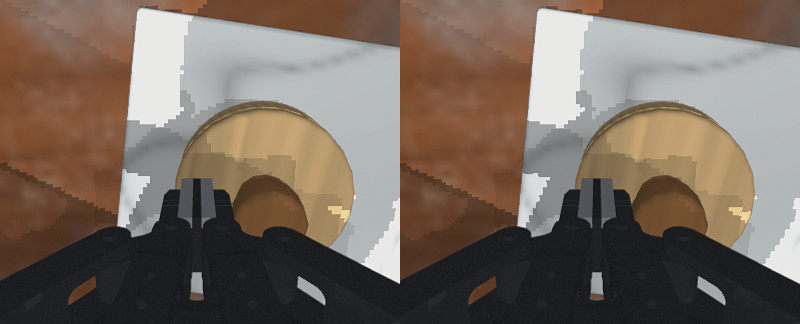

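```bash
python3 -m jog '[{"dr":[0,0,0],"offset":[0,0,-0.7],"grip":255},{"dr":[0,0,0],"offset":[0,0,-0.7],"grip":255},{"dr":[0,0,0],"offset":[-0.1,0.95,0],"grip":255},{"dr":[0,0,0],"offset":[-0.1,0.95,0],"grip":255},{"dr":[0,0,0],"offset":[-0.1,0.95,0],"grip":255},{"dr":[0,0,0],"offset":[0,0.95,0],"grip":255},{"dr":[0,0,0],"offset":[0,0.47,0],"grip":255},{"dr":[0,0,0],"offset":[0,0,0],"grip":255}]'|grep -E "tcp|force"
python3 -m jog '[{"dr":[0,0,0],"offset":[0,0,0.6],"grip":255},{"dr":[0,0,0],"offset":[0,0,0.6],"grip":255},{"dr":[0,0,0],"offset":[0,0,0.03],"grip":255},{"dr":[0,0,0],"offset":[0,0,0.03],"grip":255},{"dr":[0,0,0],"offset":[0,0,0.03],"grip":255},{"dr":[0,0,0],"offset":[0,0,0],"grip":255}]'|grep -E "tcp|force"
python3 -m jog '[{"dr":[0,0,0],"offset":[0,0,0.03],"grip":255},{"dr":[0,0,0],"offset":[0,0,0],"grip":255}]'|grep -E "tcp|force"
```

```text
tcp_pos: [0.5086, -0.3179, 0.0751]
contact_force: [0.9, 0.9, -0.0]
tcp_pos: [0.5088, -0.3164, 0.0377]
contact_force: [-3.4, 3.2, 11.5]
tcp_pos: [0.5089, -0.3164, 0.0377]
contact_force: [-5.1, 6.0, 18.1]
```

```bash
python3 -m jog '[{"dr":[0,0,0],"offset":[0,0,-0.66],"grip":255},{"dr":[0,0,0],"offset":[0,0,-0.66],"grip":255},{"dr":[0,0,0],"offset":[0.53,0.53,0],"grip":255},{"dr":[0,0,0],"offset":[0.53,0.53,0],"grip":255},{"dr":[0,0,0],"offset":[0,0,0.6],"grip":255},{"dr":[0,0,0],"offset":[0,0,0.6],"grip":255},{"dr":[0,0,0],"offset":[0,0,0.04],"grip":255},{"dr":[0,0,0],"offset":[0,0,0.04],"grip":255}]'|grep -E "tcp|force"
python3 -m jog '[{"dr":[0,0,0],"offset":[0,0,0],"grip":255},{"dr":[0,0,0],"offset":[0,0,0],"grip":255}]'|grep -E "tcp|force"
python3 -m jog '[{"dr":[0,0,0],"offset":[0,0,0.03],"grip":255},{"dr":[0,0,0],"offset":[0,0,0],"grip":255}]'|grep -E "tcp|force"
```

```text
tcp_pos: [0.5399, -0.3479, 0.0377]
contact_force: [-5.2, 5.3, 20.5]
tcp_pos: [0.5399, -0.3479, 0.0377]
contact_force: [-3.0, 3.7, 15.5]
tcp_pos: [0.5399, -0.348, 0.0377]
contact_force: [-5.7, 4.7, 20.6]
```

```bash
python3 -m jog '[{"dr":[0,0,0],"offset":[0,0,-1],"grip":255},{"dr":[0,0,0],"offset":[0,0,-1],"grip":255},{"dr":[0,0,0],"offset":[0,-1,-1],"grip":255},{"dr":[0,0,0],"offset":[0,-1,-1],"grip":255},{"dr":[0,0,0],"offset":[0,-1,-1],"grip":255},{"dr":[0,0,0],"offset":[0,-1,-1],"grip":0},{"dr":[0,0,0],"offset":[0,-1,-1],"grip":0},{"dr":[0,0,0],"offset":[0,-1,-1],"grip":0}]'|grep -E "tcp|force"
python3 -m jog '[{"dr":[0,0,0],"offset":[0.14,-1,-0.14],"grip":0},{"dr":[0,0,0],"offset":[0.14,-1,-0.14],"grip":0},{"dr":[0,0,0],"offset":[0.14,-1,-0.14],"grip":0},{"dr":[0,0,0],"offset":[0.14,-1,-0.14],"grip":0},{"dr":[0,0,0],"offset":[0.14,-1,-0.14],"grip":0},{"dr":[0,0,0],"offset":[0.14,-1,-0.14],"grip":0},{"dr":[0,0,0],"offset":[0.14,-1,-0.14],"grip":0},{"dr":[0,0,0],"offset":[0,0,0],"grip":0}]'|grep -E "tcp|force"
python3 -c "
from h import *
grab('wrist','w4');grab('scene','s4');print(r.get_state()['tcp_pos'])"
```

```text
tcp_pos: [0.5393, -0.1674, 0.2751]
contact_force: [0.4, -0.4, 0.2]
tcp_pos: [0.5687, 0.043, 0.3038]
contact_force: [0.6, -0.9, -0.2]
[0.5687382  0.04092455 0.30402983]
```

View pics/w4.png

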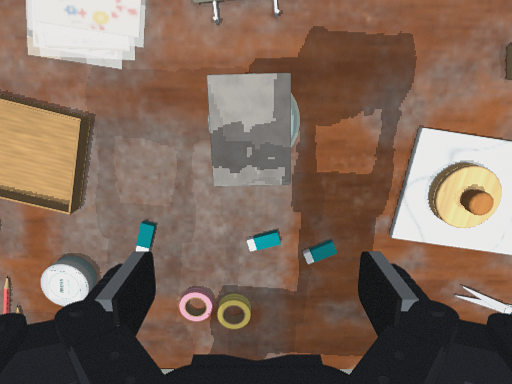

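The wrist view shows the box top with corners (208,75), (291,73), (291,185) and (212,185). Its long side lies along x. Erasers are at (145,235), (264,241) and (320,251), the candle tin at (70,280), and the tray edge runs from (93,112) to (72,212).

```bash
python3 - <<'E'
from h import *
im=cv2.imread('pics/w4.png'); c=cam('wrist')
b=[plane(c,p,.18) for p in[(208,75),(291,73),(291,185),(212,185)]]; b=np.array(b); print('box',b.round(3),b.mean(0),np.linalg.norm(b-np.roll(b,1,0),axis=1))
S=cam('scene'); print('box proj in scene',proj(S,b.mean(0)), 'tri',tri(S,(239,188),c,(250.5,129.5)))
h=cv2.cvtColor(im,cv2.COLOR_BGR2HSV)
m=(h[...,0]>80)&(h[...,0]<100)&(h[...,1]>120)&(h[...,2]>60)
w=(h[...,1]<60)&(h[...,2]>120)
m2=m|w
for ce,a,l in blobs(m,150):
    if not 100<ce[0]<350: continue
    k=cv2.dilate(l.astype(np.uint8),np.ones((15,15)))&m2.astype(np.uint8)
    k=cv2.morphologyEx(k,cv2.MORPH_OPEN,np.ones((3,3)))
    k=max(blobs(k,20),key=lambda q:q[1])[2].astype(np.uint8)
    rc=cv2.minAreaRect(max(cv2.findContours(k,0,1)[0],key=cv2.contourArea)); bx=np.array([plane(c,p,.011) for p in cv2.boxPoints(rc)])
    e=np.diff(bx,axis=0); n=np.linalg.norm(e,axis=1); L=e[np.argmax(n)]; print('er',bx.mean(0).round(4),n.round(4),'long dir deg',np.degrees(np.arctan2(L[1],L[0])).round(0)%180)
for p in[(93,112),(72,212),(0,95),(0,203)]: print('tray',plane(c,p,.028).round(3))
print('candle',plane(c,(67,278),.028))
E
```

```text
box [[0.652 0.076 0.18 ]
 [0.654 0.016 0.18 ]
 [0.569 0.013 0.18 ]
 [0.569 0.076 0.18 ]] [0.6108311  0.04539197 0.18      ] [0.08335698 0.06082121 0.0847902  0.06329937]
box proj in scene [239.4537852  189.13610025] tri (array([0.61286419, 0.04521306, 0.18311304]), np.float64(0.29353379056094464))
er [0.4562 0.1975 0.011 ] [0.0565 0.0293 0.0567] long dir deg 164.0
er [0.4445 0.0319 0.011 ] [0.0455 0.023  0.0461] long dir deg 105.0
er [ 0.4287 -0.047   0.011 ] [0.0437 0.0223 0.0442] long dir deg 115.0
tray [0.618 0.234 0.028]
tray [0.492 0.278 0.028]
tray [0.637 0.34  0.028]
tray [0.504 0.368 0.028]
candle [0.39712368 0.29854723 0.028     ]
```

```bash
python3 -m jog '[{"dr":[0,0,0],"offset":[0.72,-0.07,0.3],"grip":0},{"dr":[0,0,0],"offset":[0.72,-0.07,0.3],"grip":0},{"dr":[0,0,0],"offset":[0,0,0.96],"grip":0},{"dr":[0,0,0],"offset":[0,0,0.96],"grip":0},{"dr":[0,0,0],"offset":[0,0,0.96],"grip":0},{"dr":[0,0,0],"offset":[0,0,0.96],"grip":0},{"dr":[0,0,0],"offset":[0,0,0.96],"grip":0},{"dr":[0,0,0],"offset":[0,0,0],"grip":0}]' 40|grep -E "tcp|force|wid"
python3 -m jog '[{"dr":[0,0,0],"offset":[0,0,0],"grip":255},{"dr":[0,0,0],"offset":[0,0,0],"grip":255},{"dr":[0,0,0],"offset":[0,0,0],"grip":255},{"dr":[0,0,0],"offset":[0,0,0],"grip":255}]' 40|grep -E "tcp|force|wid"
python3 -m jog '[{"dr":[0,0,0],"offset":[0,0,-0.5],"grip":255},{"dr":[0,0,0],"offset":[0,0,-0.5],"grip":255},{"dr":[0,0,0],"offset":[0,0,0],"grip":255}]' 40|grep -E "tcp|force|wid"
```

```text
tcp_pos: [0.6106, 0.0441, 0.1406]
contact_force: [0.1, -0.1, 0.6]
gripper_width: 0.0854
tcp_pos: [0.6135, 0.0449, 0.1452]
contact_force: [-0.1, -1.4, 6.1]
gripper_width: 0.0615
tcp_pos: [0.6135, 0.0452, 0.1754]
contact_force: [-0.7, -0.5, -1.5]
gripper_width: 0.0615
```

```bash
python3 -m jog '[{"dr":[0,0,0],"offset":[0.05,0.89,0],"grip":255},{"dr":[0,0,0],"offset":[0.05,0.89,0],"grip":255},{"dr":[0,0,0],"offset":[0.05,0.89,0],"grip":255},{"dr":[0,0,0],"offset":[0,0.89,0],"grip":255},{"dr":[0,0,0],"offset":[0,0.89,0.5],"grip":255},{"dr":[0,0,0],"offset":[0,0,1],"grip":255},{"dr":[0,0,0],"offset":[0,0,1],"grip":255},{"dr":[0,0,0],"offset":[0,0,0],"grip":255}]' 40|grep -E "tcp|force|wid"
python3 -m jog '[{"dr":[0,0,0],"offset":[0,0,1],"grip":255},{"dr":[0,0,0],"offset":[0,0,0.8],"grip":255},{"dr":[0,0,0],"offset":[0,0,0.4],"grip":255},{"dr":[0,0,0],"offset":[0,0,0],"grip":255}]' 40|grep -E "tcp|force|wid"
```

```text
tcp_pos: [0.6155, -0.0879, 0.0958]
contact_force: [-0.5, -0.1, -1.8]
gripper_width: 0.0616
tcp_pos: [0.6175, -0.0883, 0.0327]
contact_force: [-0.2, 0.4, -0.8]
gripper_width: 0.0618
```

```bash
python3 -m jog '[{"dr":[0,0,0],"offset":[0,0,0.45],"grip":255},{"dr":[0,0,0],"offset":[0,0,0.06],"grip":255},{"dr":[0,0,0],"offset":[0,0,0],"grip":255}]' 40|grep -E "tcp|force|wid"
python3 -m jog '[{"dr":[0,0,0],"offset":[0,0,0.06],"grip":255},{"dr":[0,0,0],"offset":[0,0,0],"grip":255}]' 40|grep -E "tcp|force|wid"
```

```text
tcp_pos: [0.6174, -0.0884, 0.0173]
contact_force: [0.8, 0.1, -1.5]
gripper_width: 0.0616
tcp_pos: [0.6174, -0.0884, 0.0155]
contact_force: [-0.2, -0.8, -0.4]
gripper_width: 0.0615
```

```bash
python3 -m jog '[{"dr":[0,0,0],"offset":[0,0,0],"grip":40},{"dr":[0,0,0],"offset":[0,0,0],"grip":40},{"dr":[0,0,0],"offset":[0,0,-0.5],"grip":40},{"dr":[0,0,0],"offset":[0,0,-1],"grip":40},{"dr":[0,0,0],"offset":[0,0,-1],"grip":40},{"dr":[0,0,0],"offset":[-1,0,-1],"grip":40},{"dr":[0,0,0],"offset":[-1,0,-0.8],"grip":40},{"dr":[0,0,0],"offset":[-1,0,0],"grip":40}]' 40|grep -E "tcp|force|wid"
python3 -m jog '[{"dr":[0,0,0],"offset":[-1,-0.45,0],"grip":100},{"dr":[0,0,0],"offset":[-1,-0.45,0],"grip":100},{"dr":[0,0,0],"offset":[-1,-0.45,0],"grip":100},{"dr":[0,0,0],"offset":[-0.2,0,0],"grip":100},{"dr":[0,0,0],"offset":[0,0,0],"grip":100},{"dr":[0,0,0],"offset":[0,0,0],"grip":100}]' 40|grep -E "tcp|force|wid"
python3 -c "
from h import *
grab('wrist','w5');print(r.get_state()['joint_pos'],r.get_state()['tcp_pos'])"
```

```text
tcp_pos: [0.5279, -0.0889, 0.1477]
contact_force: [-0.1, 0.3, 0.9]
gripper_width: 0.072
tcp_pos: [0.4326, -0.0487, 0.1448]
contact_force: [0.6, 0.2, 0.8]
gripper_width: 0.0518
[-1.65283882e+01  1.60308215e+01  1.08075853e+02 -5.66080651e-03
  5.58346824e+01  7.34043062e+01] [ 0.43237112 -0.04864095  0.14455876]
```

View pics/w5.png

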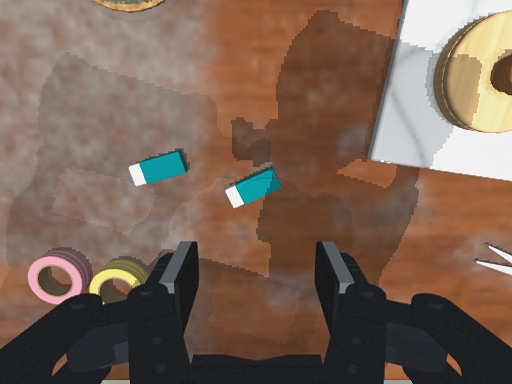

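Erasers sit at about (158,168) and (253,187) in the wrist view.

```bash
cat >> h.py <<'E'
def erasers(im,c,xr=(0,512),z=.011,amin=80):
    h=cv2.cvtColor(im,cv2.COLOR_RGB2HSV); m=(h[...,0]>80)&(h[...,0]<100)&(h[...,1]>120)&(h[...,2]>50)
    w=(h[...,1]<60)&(h[...,2]>150); m2=(m|w).astype(np.uint8); out=[]
    for ce,a,l in blobs(m,amin):
        if not xr[0]<ce[0]<xr[1]: continue
        k=cv2.dilate(l.astype(np.uint8),np.ones((25,25)))&m2
        k=cv2.morphologyEx(k,cv2.MORPH_OPEN,np.ones((5,5)))
        bb=blobs(k,20)
        if not bb: continue
        k=max(bb,key=lambda q:q[1])[2].astype(np.uint8)
        cn=max(cv2.findContours(k,0,1)[0],key=cv2.contourArea); rc=cv2.minAreaRect(cn)
        bx=np.array([plane(c,p,z) for p in cv2.boxPoints(rc)]); e=np.diff(bx,axis=0); n=np.linalg.norm(e,axis=1); L=e[np.argmax(n)]
        out.append((bx.mean(0)[:2].round(4),np.sort(n)[[0,2]].round(3),round(np.degrees(np.arctan2(L[1],L[0]))%180),rc[0]))
    return out
E
python3 - <<'E'
from h import *
im=cv2.imread('pics/w5.png')[:,:,::-1].copy(); 
for e in erasers(im,cam('wrist'),(100,320)): print(e)
s=r.get_state();print(s['tcp_pos'],s['tool_rot'])
E
```

```text
(array([0.4444, 0.0323]), array([0.019, 0.047]), 106, (157.42453002929688, 168.23582458496094))
(array([ 0.428 , -0.0453]), array([0.02 , 0.044]), 115, (252.42465209960938, 187.5342254638672))
[ 0.43237112 -0.04864095  0.14455876] [[ 9.99998785e-01  1.22996904e-03  9.57968121e-04]
 [ 1.23032354e-03 -9.99999175e-01 -3.69551925e-04]
 [ 9.57512793e-04  3.70730087e-04 -9.99999473e-01]]
```

```bash
python3 -m jog '[{"dr":[0,0,0.0774],"offset":[-0.15,-0.11,0],"grip":120},{"dr":[0,0,0.0774],"offset":[0,0,0],"grip":120},{"dr":[0,0,0.0774],"offset":[0,0,0],"grip":120},{"dr":[0,0,0.0774],"offset":[0,0,0],"grip":120},{"dr":[0,0,0.0774],"offset":[0,0,0],"grip":120},{"dr":[0,0,0.0774],"offset":[0,0,0],"grip":120},{"dr":[0,0,0.0774],"offset":[0,0,0],"grip":120}]' 40|grep -E "tcp|force|wid"
python3 -m jog '[{"dr":[0,0,0],"offset":[0,0,0.9],"grip":120},{"dr":[0,0,0],"offset":[0,0,0.9],"grip":120},{"dr":[0,0,0],"offset":[0,0,0.9],"grip":120},{"dr":[0,0,0],"offset":[0,0,0.9],"grip":120},{"dr":[0,0,0],"offset":[0,0,0.9],"grip":120},{"dr":[0,0,0],"offset":[0,0,0.15],"grip":120},{"dr":[0,0,0],"offset":[0,0,0],"grip":120}]' 40
python3 -m jog '[{"dr":[0,0,0],"offset":[0,0,0],"grip":255},{"dr":[0,0,0],"offset":[0,0,0],"grip":255},{"dr":[0,0,0],"offset":[0,0,0],"grip":255},{"dr":[0,0,0],"offset":[0,0,-0.5],"grip":255},{"dr":[0,0,0],"offset":[0,0,-1],"grip":255},{"dr":[0,0,0],"offset":[0,0,0],"grip":255}]' 40
```

```text
tcp_pos: [0.4275, -0.0452, 0.1442]
contact_force: [-0.2, 0.4, 1.0]
gripper_width: 0.0455
clock: 20.02
tcp_pos: [0.4273, -0.045, 0.005]
tool_rot: [[0.424, -0.906, -0.0], [-0.906, -0.424, -0.0], [0.0, 0.0, -1.0]]
contact_force: [0.3, -1.1, 0.1]
gripper_width: 0.0452
clock: 20.78
tcp_pos: [0.4283, -0.0452, 0.0518]
tool_rot: [[0.424, -0.906, 0.005], [-0.906, -0.424, -0.001], [0.003, -0.004, -1.0]]
contact_force: [-0.1, 0.2, -0.3]
gripper_width: 0.0173
```

```bash
python3 -m jog '[{"dr":[0,0,0],"offset":[0,-0.98,-0.86],"grip":255},{"dr":[0,0,0],"offset":[0,-0.98,-0.86],"grip":255},{"dr":[0,0,0],"offset":[0,-0.98,-0.86],"grip":255},{"dr":[0,0,0],"offset":[0,-0.98,-0.86],"grip":255},{"dr":[0,0,0],"offset":[-0.03,-0.98,0],"grip":255},{"dr":[0,0,0],"offset":[-0.03,-0.98,0],"grip":255},{"dr":[0,0,0],"offset":[0,-0.98,0],"grip":255},{"dr":[0,0,0],"offset":[0,0,0],"grip":255}]' 40
python3 -c "
from h import *
grab('wrist','w6');print(r.get_state()['joint_pos'],r.get_state()['tcp_pos'])
im,_=grab('scene','s6')
for e in erasers(im,cam('scene'),(220,330),amin=20): print(e)"
```

```text
clock: 21.78
tcp_pos: [0.6132, 0.0448, 0.1516]
tool_rot: [[0.425, -0.905, -0.001], [-0.905, -0.425, 0.0], [-0.0, 0.001, -1.0]]
contact_force: [0.4, 0.4, -0.4]
gripper_width: 0.0174
[-3.00642006e+00  3.27679758e+01  7.89035501e+01 -1.37008760e-02
  6.84405029e+01  1.51874130e+02] [0.61212377 0.04428665 0.15165484]
(array([ 0.7269, -0.0779]), array([0.023, 0.025]), 38, (236.5, 199.0))
(array([0.4457, 0.0233]), array([0.012, 0.017]), 123, (287.0, 250.0))
(array([0.4554, 0.1956]), array([0.017, 0.021]), 127, (250.0, 284.0))
```

View pics/w6.png

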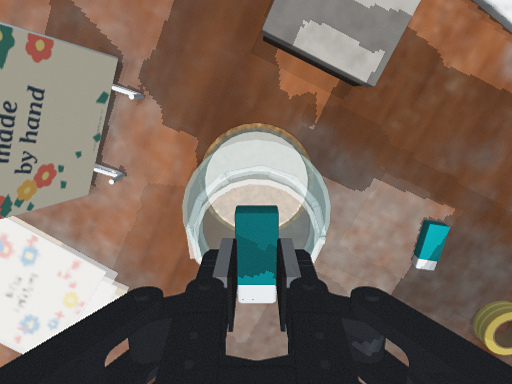

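```bash
python3 - <<'E'
from h import *
c=cam('wrist')
a=np.linspace(0,2*np.pi,13)[:-1]
for R,z in((.033,.13),(.03,.13),(.047,.11),(.047,.0)):
    p=np.array([proj(c,np.array([.613+R*np.cos(t),.044+R*np.sin(t),z])) for t in a]); print(R,z,p.min(0).round(),p.max(0).round())
for p in[(236,207),(277,207),(277,303),(238,303)]: print((r.get_state()['tool_rot'].T@(plane(c,p,.153)-r.get_state()['tcp_pos'])).round(4))
E
```

```text
0.033 0.13 [189. 173.] [316. 291.]
0.03 0.13 [195. 179.] [311. 287.]
0.047 0.11 [172. 140.] [335. 294.]
0.047 0.0 [201. 123.] [307. 227.]
[ 0.0236 -0.0082 -0.0011]
[ 0.0236  0.0096 -0.0011]
[-0.0242  0.0104 -0.001 ]
[-0.0242 -0.0081 -0.0011]
```

```bash
python3 -m jog '[{"dr":[0,0,0],"offset":[0,0.02,0.35],"grip":255},{"dr":[0,0,0],"offset":[0,0,0],"grip":255},{"dr":[0,0,0],"offset":[0,0,0],"grip":150},{"dr":[0,0,0],"offset":[0,0,0],"grip":150},{"dr":[0,0,0],"offset":[0,0,-0.4],"grip":150},{"dr":[0,0,0],"offset":[0,0,0],"grip":150}]' 40
python3 -m jog '[{"dr":[0,0,0],"offset":[-0.336,0.873,0],"grip":120},{"dr":[0,0,0],"offset":[-0.336,0.873,0],"grip":120},{"dr":[0,0,0],"offset":[-0.336,0.873,0],"grip":120},{"dr":[0,0,0],"offset":[-0.336,0.873,0],"grip":120},{"dr":[0,0,0],"offset":[-0.336,0.873,0],"grip":120},{"dr":[0,0,0],"offset":[-0.336,0.873,0],"grip":120},{"dr":[0,0,0.075],"offset":[0,0,0],"grip":120},{"dr":[0,0,0],"offset":[0,0,0],"grip":120}]' 40
python3 - <<'E'
from h import *
im,c=grab('wrist','w7')
for e in erasers(im,c): print(e)
s=r.get_state();print(s['tcp_pos'])
E
```

```text
clock: 22.62
tcp_pos: [0.6128, 0.0437, 0.1563]
tool_rot: [[0.424, -0.906, 0.003], [-0.906, -0.424, -0.0], [0.002, -0.003, -1.0]]
contact_force: [0.3, -0.7, 0.3]
gripper_width: 0.0349
clock: 23.62
tcp_pos: [0.4441, 0.0319, 0.1551]
tool_rot: [[0.278, -0.961, 0.001], [-0.961, -0.278, -0.0], [0.001, -0.001, -1.0]]
contact_force: [-0.6, 0.3, -0.1]
gripper_width: 0.0455
(array([0.6161, 0.0225]), array([0.025, 0.043]), 163, (55.00996780395508, 112.1036376953125))
(array([0.4443, 0.033 ]), array([0.018, 0.046]), 107, (255.0, 181.0))
(array([0.4448, 0.2003]), array([0.037, 0.038]), 82, (207.70001220703125, 339.10003662109375))
[0.44428352 0.03192252 0.15493728]
```

```bash
python3 -m jog '[{"dr":[0,0,0],"offset":[0,0,1],"grip":120},{"dr":[0,0,0],"offset":[0,0,1],"grip":120},{"dr":[0,0,0],"offset":[0,0,1],"grip":120},{"dr":[0,0,0],"offset":[0,0,1],"grip":120},{"dr":[0,0,0],"offset":[0,0,1],"grip":120},{"dr":[0,0,0],"offset":[0,0,0],"grip":120}]' 40
python3 -m jog '[{"dr":[0,0,0],"offset":[0,0,0],"grip":255},{"dr":[0,0,0],"offset":[0,0,0],"grip":255},{"dr":[0,0,0],"offset":[0,0,0],"grip":255},{"dr":[0,0,0],"offset":[0,0,-0.5],"grip":255},{"dr":[0,0,0],"offset":[0,0,-1],"grip":255},{"dr":[0,0,0],"offset":[0,0,0],"grip":255}]' 40
```

```text
clock: 24.42
tcp_pos: [0.4428, 0.0321, 0.0031]
tool_rot: [[0.279, -0.96, -0.004], [-0.96, -0.279, 0.0], [-0.001, 0.004, -1.0]]
contact_force: [0.1, -0.7, 0.9]
gripper_width: 0.0454
clock: 25.18
tcp_pos: [0.4455, 0.0318, 0.0516]
tool_rot: [[0.277, -0.961, 0.005], [-0.961, -0.277, -0.001], [0.002, -0.005, -1.0]]
contact_force: [0.3, -0.5, -0.8]
gripper_width: 0.0174
```

```bash
python3 -m jog '[{"dr":[0,0,0],"offset":[0.195,-0.915,-0.86],"grip":255},{"dr":[0,0,0],"offset":[0.195,-0.915,-0.86],"grip":255},{"dr":[0,0,0],"offset":[0.195,-0.915,-0.86],"grip":255},{"dr":[0,0,0],"offset":[0.195,-0.915,-0.86],"grip":255},{"dr":[0,0,0],"offset":[0.195,-0.915,0],"grip":255},{"dr":[0,0,0],"offset":[0.195,-0.915,0],"grip":255},{"dr":[0,0,0],"offset":[0,0,0.3],"grip":255},{"dr":[0,0,0],"offset":[0,0,0],"grip":255}]' 40
python3 - <<'E'
from h import *
im,c=grab('wrist','w8')
s=r.get_state();print(s['tcp_pos'],offs(np.array([.612,.0435,.14])-s['tcp_pos'],s))
E
```

```text
clock: 26.18
tcp_pos: [0.6102, 0.0439, 0.1417]
tool_rot: [[0.277, -0.961, -0.004], [-0.961, -0.277, 0.0], [-0.001, 0.004, -1.0]]
contact_force: [-0.9, 0.7, -0.8]
gripper_width: 0.0172
[0.61046479 0.04385014 0.14254041] [ 0.025 -0.046  0.085]
```

```bash
python3 -m jog '[{"dr":[0,0,0],"offset":[0,0,0],"grip":150},{"dr":[0,0,0],"offset":[0,0,0],"grip":150},{"dr":[0,0,0],"offset":[0,0,-0.5],"grip":120},{"dr":[0,0,0],"offset":[-0.9,0.515,0],"grip":120},{"dr":[0,0,0],"offset":[-0.9,0.515,0],"grip":120},{"dr":[0,0,0],"offset":[-0.9,0.515,0],"grip":120},{"dr":[0,0,0],"offset":[-0.9,0.515,0],"grip":120},{"dr":[0,0,0],"offset":[-0.9,0.515,0],"grip":120}]' 40
python3 -m jog '[{"dr":[0,0,0],"offset":[-0.9,0.515,0],"grip":120},{"dr":[0,0,0],"offset":[-0.9,0.515,0],"grip":120},{"dr":[0,0,-0.0805],"offset":[0,0,0],"grip":120},{"dr":[0,0,-0.0805],"offset":[0,0,0],"grip":120},{"dr":[0,0,-0.0805],"offset":[0,0,0],"grip":120},{"dr":[0,0,-0.0805],"offset":[0,0,0],"grip":120},{"dr":[0,0,-0.0805],"offset":[0,0,0],"grip":120},{"dr":[0,0,-0.0805],"offset":[0,0,0],"grip":120}]' 40
python3 -m jog '[{"dr":[0,0,0],"offset":[0,0,0],"grip":120}]' >/dev/null
python3 - <<'E'
from h import *
im,c=grab('wrist','w9')
for e in erasers(im,c): print(e)
s=r.get_state();print(s['tcp_pos'],s['tool_rot'].round(3),s['gripper_width'])
E
```

```text
clock: 27.22
tcp_pos: [0.5, 0.1529, 0.1602]
tool_rot: [[0.277, -0.961, 0.002], [-0.961, -0.277, 0.0], [0.0, -0.002, -1.0]]
contact_force: [1.0, 0.0, -0.2]
gripper_width: 0.0456
clock: 28.22
tcp_pos: [0.4565, 0.1943, 0.1601]
tool_rot: [[0.963, -0.268, 0.001], [-0.268, -0.963, 0.002], [0.001, -0.003, -1.0]]
contact_force: [-0.8, -0.2, 0.8]
gripper_width: 0.0453
(array([0.4548, 0.1998]), array([0.027, 0.056]), 165, (251.0, 181.0))
[0.45634171 0.19428338 0.1596935 ] [[ 0.961 -0.277  0.001]
 [-0.277 -0.961  0.002]
 [ 0.    -0.003 -1.   ]] 0.04500861852961863
```

```bash
python3 - <<'E'
from h import *
im=cv2.imread('pics/w9.png'); cv2.imwrite('pics/w9c.png',cv2.resize(im[100:280,150:360],None,fx=2,fy=2))
E
```

```text
(no output)
```

View pics/w9c.png

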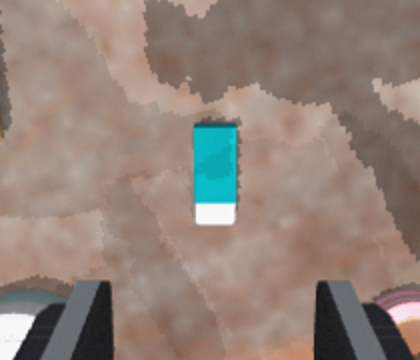

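The close view shows the eraser upright in the picture, spanning (246–269, 162–212), so its centre is about (257.5,187) and its axis lies along the tool's x.

```bash
python3 - <<'E'
from h import *
s=r.get_state();c=cam('wrist'); p=plane(c,(257.5,187),.011);print(p,offs(p-s['tcp_pos'],s))
E
```

```text
[0.44862008 0.19556037 0.011     ] [-0.26   0.043  4.956]
```

```bash
python3 -m jog '[{"dr":[0,0,0],"offset":[-0.26,0.043,0.865],"grip":120},{"dr":[0,0,0],"offset":[0,0,0.865],"grip":120},{"dr":[0,0,0],"offset":[0,0,0.865],"grip":120},{"dr":[0,0,0],"offset":[0,0,0.865],"grip":120},{"dr":[0,0,0],"offset":[0,0,0.865],"grip":120},{"dr":[0,0,0],"offset":[0,0,0.84],"grip":120},{"dr":[0,0,0],"offset":[0,0,0],"grip":120}]' 40
python3 -m jog '[{"dr":[0,0,0],"offset":[0,0,0],"grip":255},{"dr":[0,0,0],"offset":[0,0,0],"grip":255},{"dr":[0,0,0],"offset":[0,0,0],"grip":255},{"dr":[0,0,0],"offset":[0,0,-0.5],"grip":255},{"dr":[0,0,0],"offset":[0,0,-1],"grip":255},{"dr":[0,0,0],"offset":[0,0,0],"grip":255}]' 40
python3 - <<'E'
from h import *
s=r.get_state();print(offs(np.array([.612,.0435,.15])-s['tcp_pos'],s))
E
```

```text
clock: 29.28
tcp_pos: [0.4472, 0.1951, 0.0029]
tool_rot: [[0.961, -0.276, -0.004], [-0.276, -0.961, 0.001], [-0.004, -0.0, -1.0]]
contact_force: [-1.0, 0.4, 0.1]
gripper_width: 0.0451
clock: 30.02
tcp_pos: [0.4497, 0.1958, 0.0515]
tool_rot: [[0.962, -0.273, 0.005], [-0.273, -0.962, 0.003], [0.004, -0.004, -1.0]]
contact_force: [0.5, -0.3, -0.4]
gripper_width: 0.0173
[ 6.603  3.39  -3.275]
```

```bash
python3 -m jog '[{"dr":[0,0,0],"offset":[0.943,0.484,-0.85],"grip":255},{"dr":[0,0,0],"offset":[0.943,0.484,-0.85],"grip":255},{"dr":[0,0,0],"offset":[0.943,0.484,-0.85],"grip":255},{"dr":[0,0,0],"offset":[0.943,0.484,-0.85],"grip":255},{"dr":[0,0,0],"offset":[0.943,0.484,0],"grip":255},{"dr":[0,0,0],"offset":[0.943,0.484,0],"grip":255},{"dr":[0,0,0],"offset":[0.943,0.484,0],"grip":255},{"dr":[0,0,0],"offset":[0,0,0],"grip":255}]' 40
python3 - <<'E'
from h import *
im,c=grab('wrist','w10')
im,c=grab('scene','s10')
s=r.get_state();print(s['tcp_pos'],s['gripper_width'],offs(np.array([.612,.0435,.14])-s['tcp_pos'],s))
E
```

```text
clock: 31.02
tcp_pos: [0.6116, 0.0416, 0.1497]
tool_rot: [[0.961, -0.276, -0.001], [-0.276, -0.961, 0.002], [-0.001, -0.001, -1.0]]
contact_force: [-0.6, -0.3, -1.0]
gripper_width: 0.0171
[0.61013134 0.04331867 0.14982161] 0.01768998316452329 [ 0.059 -0.022  0.327]
```

View pics/w10.png

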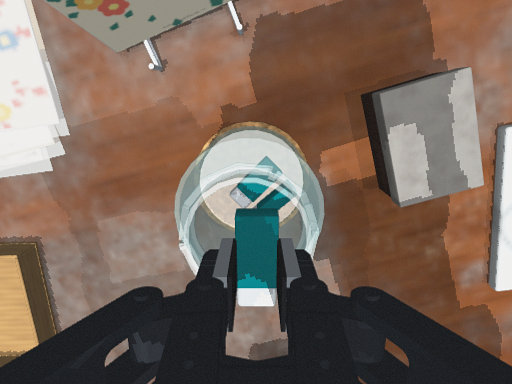

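The held eraser is centred, and the two dropped ones lie on the jar floor near (260,185). The jar's rings centre at columns 250–252, so the jar sits a few mm toward tool −y; I shift before dropping.

```bash
python3 - <<'E'
from h import *
# tool-plane constraint from two wrist views
import numpy as np
K=cam('scene')[0]; m=optics.camera_model('wrist')
T=np.array(m['tool_from_camera'])
def line(tcp,R,u,z,v):
    W=np.eye(4);W[:3,:3]=R;W[:3,3]=tcp; M=np.linalg.inv(W@T); Kw=np.array([[m['fx'],0,m['cx']],[0,m['fy'],m['cy']],[0,0,1]])
    p=plane((Kw,M[:3,:3],M[:3,3]),(u,v),z); n=R[:,1]; return n[:2],n[:2]@p[:2]
def orth(a):
    return np.array([[np.cos(a),np.sin(a),0],[np.sin(a),-np.cos(a),0],[0,0,-1.]])
R6=orth(np.arctan2(-.905,.425));R10=orth(np.arctan2(-.277,.961))
for z,v,u6,u10 in((.0,175,256,251.5),(.11,215,256.5,250.5)):
    A=[];b=[]
    for tcp,R,u in(((.6121,.0443,.1517),R6,u6),((.6101,.0433,.1498),R10,u10)):
        n,d=line(np.array(tcp),R,u,z,v);A.append(n);b.append(d)
    print(z,np.linalg.solve(A,b))
E
python3 -m jog '[{"dr":[0,0,0],"offset":[0.05,-0.1,0.33],"grip":255},{"dr":[0,0,0],"offset":[0,0,0],"grip":255},{"dr":[0,0,0],"offset":[0,0,0],"grip":150},{"dr":[0,0,0],"offset":[0,0,0],"grip":150},{"dr":[0,0,0],"offset":[0,0,-0.5],"grip":150},{"dr":[0,0,0],"offset":[0,0,-1],"grip":40},{"dr":[0,0,0],"offset":[0,0,0],"grip":40}]' 40
```

```text
0.0 [0.61076312 0.04721986]
0.11 [0.61083567 0.04629962]
clock: 32.0
tcp_pos: [0.6148, 0.0455, 0.1893]
tool_rot: [[0.962, -0.273, 0.006], [-0.273, -0.962, 0.002], [0.005, -0.003, -1.0]]
contact_force: [0.5, -0.5, -1.1]
gripper_width: 0.0696
```

```bash
python3 -m jog '[{"dr":[0,0,-0.067],"offset":[0,0,-1],"grip":40},{"dr":[0,0,-0.067],"offset":[0,0,-1],"grip":40},{"dr":[0,0,0],"offset":[-0.93,0,0],"grip":0},{"dr":[0,0,0],"offset":[-0.93,0,0],"grip":0},{"dr":[0,0,0],"offset":[0,0,0],"grip":0},{"dr":[0,0,0],"offset":[0,0,0],"grip":0},{"dr":[0,0,0],"offset":[0,0,0],"grip":0}]' 40
python3 - <<'E'
from h import *
im,c=grab('wrist','w11'); cv2.imwrite('pics/w11c.png',cv2.resize(im[0:290,100:400][:,:,::-1],None,fx=2,fy=2))
s=r.get_state();print(s['tcp_pos'],s['joint_pos'].round(1))
a=np.linspace(0,2*np.pi,37)[:-1]
for R,z in((.033,.13),(.03,.13),(.0365,.12),(.047,.11),(.047,.0)):
    p=np.array([proj(c,np.array([.611+R*np.cos(t),.0463+R*np.sin(t),z])) for t in a]); print(R,z,p.min(0).round(1),p.max(0).round(1))
E
```

```text
clock: 32.88
tcp_pos: [0.5581, 0.0452, 0.2454]
tool_rot: [[1.0, 0.004, -0.0], [0.004, -1.0, 0.002], [-0.0, -0.002, -1.0]]
contact_force: [-0.8, -0.3, 0.2]
gripper_width: 0.0853
[0.55797196 0.04521935 0.24527313] [-3.3 22.7 80.3  0.1 77.  86.5]
0.033 0.13 [210.5  71.1] [300.3 163. ]
0.03 0.13 [214.6  75.5] [296.2 159.1]
0.0365 0.12 [207.6  66.9] [303.3 164.9]
0.047 0.11 [196.  53.] [315. 175.]
0.047 0.0 [213.   64.9] [298.8 153.2]
```

View pics/w11c.png

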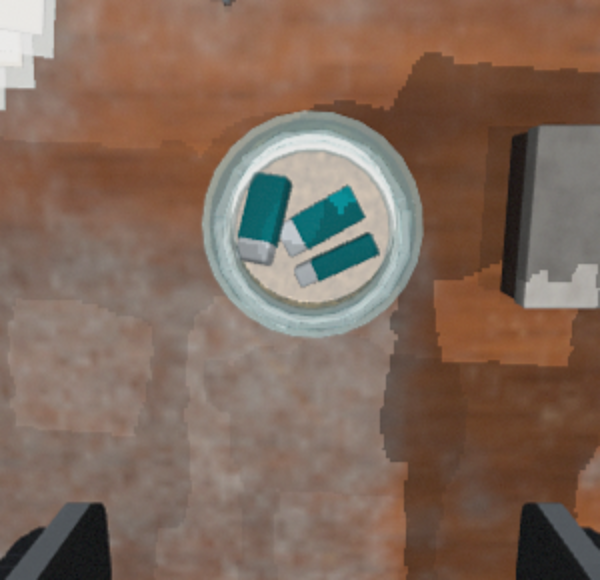

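All three erasers lie on the jar's floor in this view, with the jar's silhouette centred at about (256.5,112). Next is the true lid, measured in the same way.

```bash
python3 -m jog '[{"dr":[0,0,0],"offset":[-0.243,0.937,0],"grip":0},{"dr":[0,0,0],"offset":[-0.243,0.937,0],"grip":0},{"dr":[0,0,0],"offset":[-0.243,0.937,0],"grip":0},{"dr":[0,0,0],"offset":[-0.243,0.937,0],"grip":0},{"dr":[0,0,0],"offset":[-0.243,0.937,0],"grip":0},{"dr":[0,0,0],"offset":[-0.243,0.937,0],"grip":0},{"dr":[0,0,0],"offset":[-0.243,0.937,0],"grip":0},{"dr":[0,0,0],"offset":[-0.243,0.937,0],"grip":0}]' >/dev/null
python3 -m jog '[{"dr":[0,0,0],"offset":[-0.243,0.937,0.3],"grip":0},{"dr":[0,0,0],"offset":[-0.243,0.937,0.3],"grip":0},{"dr":[0,0,0],"offset":[-0.243,0.937,0.3],"grip":0},{"dr":[0,0,0],"offset":[-0.243,0.937,0.3],"grip":0},{"dr":[0,0,0],"offset":[-0.243,0.937,0.3],"grip":0},{"dr":[0,0,0],"offset":[-0.243,0.937,0],"grip":0},{"dr":[0,0,0],"offset":[0,0,0],"grip":0},{"dr":[0,0,0],"offset":[0,0,0],"grip":0}]'
python3 -m jog '[{"dr":[0,0,0],"offset":[0,0,0],"grip":0},{"dr":[0,0,0],"offset":[0,0,0],"grip":0}]' >/dev/null
python3 - <<'E'
from h import *
im,c=grab('wrist','w12'); h=cv2.cvtColor(im,cv2.COLOR_RGB2HSV); s=r.get_state()
lab=cv2.cvtColor(im,cv2.COLOR_RGB2LAB).astype(int)
m=((h[...,1]>75)&(h[...,0]<28)).astype(np.uint8)
ctr=proj(c,np.array([.509,-.349,.038])); print('expected px',ctr)
disc=np.zeros_like(m); cv2.circle(disc,tuple(int(v) for v in ctr),70,1,-1)
m=cv2.morphologyEx(m*disc,cv2.MORPH_OPEN,np.ones((5,5))); l=max(blobs(m,500),key=lambda q:q[1])[2].astype(np.uint8)
cn=max(cv2.findContours(l,0,1)[0],key=cv2.contourArea); hull=cv2.convexHull(cn); e=cv2.fitEllipse(hull); print(e,cv2.boundingRect(hull),l.sum())
print(plane(c,e[0],.03).round(4),s['tcp_pos'],s['tool_rot'].round(3))
v=im[:,:,::-1].copy(); cv2.ellipse(v,e,(0,0,255),1); cv2.imwrite('pics/w12c.png',cv2.resize(v[20:220,150:370],None,fx=2,fy=2))
E
```

```text
clock: 34.92
tcp_pos: [0.457, -0.3482, 0.1996]
tool_rot: [[1.0, 0.004, -0.001], [0.004, -1.0, 0.003], [-0.001, -0.003, -1.0]]
contact_force: [0.1, 0.9, 0.7]
gripper_width: 0.0851
expected px [258.18593641 116.28714941]
((256.77911376953125, 114.39625549316406), (91.7745361328125, 94.13875579833984), 1.1800105571746826) (211, 68, 92, 94) 6566
[ 0.5101 -0.3478  0.03  ] [ 0.4571538  -0.348012    0.20003249] [[ 1.     0.005 -0.   ]
 [ 0.005 -1.     0.002]
 [-0.    -0.002 -1.   ]]
```

View pics/w12c.png

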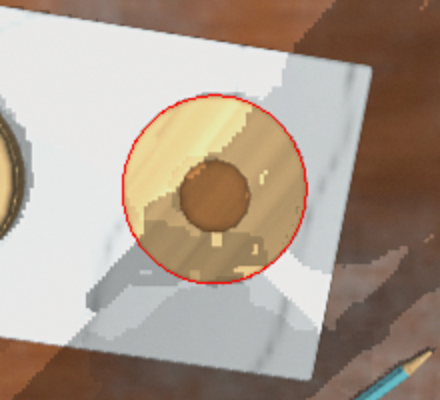

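```bash
python3 -m jog '[{"dr":[0,0,0],"offset":[0.89,-0.01,0.3],"grip":100},{"dr":[0,0,0],"offset":[0.89,0,0.5],"grip":100},{"dr":[0,0,0],"offset":[0,0,0.9],"grip":100},{"dr":[0,0,0],"offset":[0,0,0.9],"grip":100},{"dr":[0,0,0],"offset":[0,0,0.9],"grip":100},{"dr":[0,0,0],"offset":[0,0,0.9],"grip":100},{"dr":[0,0,0],"offset":[0,0,0.7],"grip":100},{"dr":[0,0,0],"offset":[0,0,0.2],"grip":100}]' 80
python3 -m jog '[{"dr":[0,0,0],"offset":[0,0,0],"grip":100},{"dr":[0,0,0],"offset":[0,0,0],"grip":100}]'
python3 -m jog '[{"dr":[0,0,0],"offset":[0,0,0],"grip":255},{"dr":[0,0,0],"offset":[0,0,0],"grip":255},{"dr":[0,0,0],"offset":[0,0,0],"grip":255},{"dr":[0,0,0],"offset":[0,0,0],"grip":255}]' 80
```

```text
clock: 36.22
tcp_pos: [0.5097, -0.3469, 0.0395]
tool_rot: [[1.0, 0.004, -0.002], [0.004, -1.0, 0.004], [-0.002, -0.004, -1.0]]
contact_force: [-0.5, 0.1, 0.5]
gripper_width: 0.052
clock: 36.48
tcp_pos: [0.5107, -0.3482, 0.042]
tool_rot: [[1.0, 0.004, 0.001], [0.004, -1.0, 0.001], [0.001, -0.001, -1.0]]
contact_force: [0.3, -0.0, -0.5]
gripper_width: 0.0516
clock: 36.98
tcp_pos: [0.5106, -0.348, 0.042]
tool_rot: [[1.0, 0.004, 0.001], [0.004, -1.0, 0.001], [0.001, -0.001, -1.0]]
contact_force: [-1.0, 1.6, 6.7]
gripper_width: 0.0259
```

```bash
python3 -m jog '[{"dr":[0,0,0],"offset":[0,0,-0.5],"grip":255},{"dr":[0,0,0],"offset":[0,0,-1],"grip":255},{"dr":[0,0,0],"offset":[0,0,-1],"grip":255},{"dr":[0,0,0],"offset":[0,0,-1],"grip":255},{"dr":[0,0,0],"offset":[0,0,-1],"grip":255},{"dr":[0,0,0],"offset":[0,0,-1],"grip":255},{"dr":[0,0,0],"offset":[0,0,0],"grip":255},{"dr":[0,0,0],"offset":[0,0,0],"grip":255}]' 80
python3 - <<'E'
from h import *
im,c=grab('wrist','w13'); s=r.get_state(); print(offs(np.array([.6117,.0457,.185])-s['tcp_pos'],s)); cv2.imwrite('pics/w13c.png',im[100:384,100:420][:,:,::-1])
E
```

```text
clock: 37.98
tcp_pos: [0.5097, -0.3476, 0.2047]
tool_rot: [[1.0, 0.004, -0.002], [0.004, -1.0, 0.003], [-0.002, -0.003, -1.0]]
contact_force: [0.3, 0.5, -2.8]
gripper_width: 0.0263
[  3.457 -13.09    0.683]
```

View pics/w13c.png

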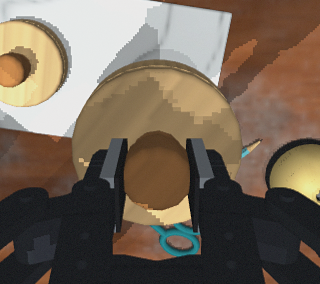

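The lid hangs level from the knob between the pads. Now to the jar.

```bash
python3 -m jog '[{"dr":[0,0,0],"offset":[0.247,-0.935,0],"grip":255},{"dr":[0,0,0],"offset":[0.247,-0.935,0],"grip":255},{"dr":[0,0,0],"offset":[0.247,-0.935,0],"grip":255},{"dr":[0,0,0],"offset":[0.247,-0.935,0],"grip":255},{"dr":[0,0,0],"offset":[0.247,-0.935,0],"grip":255},{"dr":[0,0,0],"offset":[0.247,-0.935,0],"grip":255},{"dr":[0,0,0],"offset":[0.247,-0.935,0],"grip":255},{"dr":[0,0,0],"offset":[0.247,-0.935,0],"grip":255}]' >/dev/null
python3 -m jog '[{"dr":[0,0,0],"offset":[0.247,-0.935,0],"grip":255},{"dr":[0,0,0],"offset":[0.247,-0.935,0],"grip":255},{"dr":[0,0,0],"offset":[0.247,-0.935,0],"grip":255},{"dr":[0,0,0],"offset":[0.247,-0.935,0],"grip":255},{"dr":[0,0,0],"offset":[0.247,-0.935,0],"grip":255},{"dr":[0,0,0],"offset":[0.247,-0.935,0],"grip":255},{"dr":[0,0,0],"offset":[0,0,0],"grip":255},{"dr":[0,0,0],"offset":[0,0,0],"grip":255}]'
python3 -m jog '[{"dr":[0,0,0],"offset":[0,0,0],"grip":255},{"dr":[0,0,0],"offset":[0,0,0],"grip":255}]'
python3 - <<'E'
from h import *
s=r.get_state();print(s['joint_pos'].round(1), offs(np.array([.6117,.0457,.16])-s['tcp_pos'],s))
E
```

```text
clock: 40.02
tcp_pos: [0.6119, 0.0447, 0.2054]
tool_rot: [[1.0, 0.004, -0.003], [0.004, -1.0, 0.002], [-0.003, -0.002, -1.0]]
contact_force: [0.8, -0.0, -1.1]
gripper_width: 0.0262
clock: 40.28
tcp_pos: [0.6123, 0.0443, 0.2065]
tool_rot: [[1.0, 0.003, -0.001], [0.003, -1.0, 0.002], [-0.001, -0.002, -1.0]]
contact_force: [0.4, -0.3, -2.3]
gripper_width: 0.0262
[-3.1 30.1 74.5  0.1 75.4 86.7] [-0.019 -0.045  1.55 ]
```

```bash
python3 -m jog '[{"dr":[0,0,0],"offset":[-0.02,-0.045,0.5],"grip":255},{"dr":[0,0,0],"offset":[0,0,0.5],"grip":255},{"dr":[0,0,0],"offset":[0,0,0.4],"grip":255},{"dr":[0,0,0],"offset":[0,0,0.1],"grip":255},{"dr":[0,0,0],"offset":[0,0,0],"grip":255},{"dr":[0,0,0],"offset":[0,0,0],"grip":255}]'
python3 -m jog '[{"dr":[0,0,0],"offset":[0,0,0.07],"grip":255},{"dr":[0,0,0],"offset":[0,0,0],"grip":255}]'
python3 -m jog '[{"dr":[0,0,0],"offset":[0,0,0.07],"grip":255},{"dr":[0,0,0],"offset":[0,0,0],"grip":255}]'
```

```text
clock: 41.02
tcp_pos: [0.6122, 0.0465, 0.1621]
tool_rot: [[1.0, 0.004, 0.001], [0.004, -1.0, 0.002], [0.001, -0.002, -1.0]]
contact_force: [0.7, 0.0, -1.9]
gripper_width: 0.026
clock: 41.28
tcp_pos: [0.6118, 0.0465, 0.1595]
tool_rot: [[1.0, 0.004, -0.0], [0.004, -1.0, 0.002], [-0.0, -0.002, -1.0]]
contact_force: [0.6, -0.1, -1.9]
gripper_width: 0.0258
clock: 41.52
tcp_pos: [0.6117, 0.0465, 0.1571]
tool_rot: [[1.0, 0.004, -0.001], [0.004, -1.0, 0.002], [-0.001, -0.002, -1.0]]
contact_force: [0.8, 0.6, -2.3]
gripper_width: 0.0262
```

```bash
python3 -m jog '[{"dr":[0,0,0],"offset":[0,0.025,0.05],"grip":255},{"dr":[0,0,0],"offset":[0,0,0],"grip":255}]'|grep -E 'tcp|forc'
python3 -m jog '[{"dr":[0,0,0],"offset":[0,0,0.05],"grip":255},{"dr":[0,0,0],"offset":[0,0,0],"grip":255}]'|grep -E 'tcp|forc'
python3 -m jog '[{"dr":[0,0,0],"offset":[0,0,0.05],"grip":255},{"dr":[0,0,0],"offset":[0,0,0],"grip":255}]'|grep -E 'tcp|forc'
```

```text
tcp_pos: [0.6118, 0.0457, 0.1557]
contact_force: [0.1, 0.8, -1.7]
tcp_pos: [0.6118, 0.0458, 0.1543]
contact_force: [-0.1, -0.0, -1.9]
tcp_pos: [0.6121, 0.0458, 0.1532]
contact_force: [0.4, 0.5, 2.2]
```

```bash
python3 -m jog '[{"dr":[0,0,0],"offset":[0,0,0.03],"grip":255},{"dr":[0,0,-0.06],"offset":[0,0,0],"grip":255},{"dr":[0,0,0],"offset":[0,0,0],"grip":255}]'|grep -E 'tcp|forc|rot'
python3 -m jog '[{"dr":[0,0,-0.07],"offset":[0,0,0],"grip":255},{"dr":[0,0,0],"offset":[0,0,0],"grip":255}]'|grep -E 'tcp|forc'
python3 -m jog '[{"dr":[0,0,-0.07],"offset":[0,0,0],"grip":255},{"dr":[0,0,0],"offset":[0,0,0],"grip":255}]'|grep -E 'tcp|forc'
python3 -m jog '[{"dr":[0,0,-0.07],"offset":[0,0,0],"grip":255},{"dr":[0,0,0],"offset":[0,0,0],"grip":255}]'|grep -E 'tcp|forc|rot'
python3 -c "
from h import *
print(r.get_state()['ft_torque'])"
```

```text
tcp_pos: [0.6126, 0.0457, 0.1531]
tool_rot: [[0.992, 0.129, 0.002], [0.129, -0.992, 0.002], [0.002, -0.002, -1.0]]
contact_force: [0.3, 0.2, 5.5]
tcp_pos: [0.6121, 0.0458, 0.1521]
contact_force: [1.0, 1.8, 0.5]
tcp_pos: [0.612, 0.0459, 0.1516]
contact_force: [2.7, 0.1, -1.4]
tcp_pos: [0.6119, 0.0462, 0.1517]
tool_rot: [[0.845, 0.535, -0.001], [0.535, -0.845, 0.003], [0.001, -0.003, -1.0]]
contact_force: [3.3, 1.5, -1.9]
[ 0.51990797 -0.53918964 -0.02558492]
```

```bash
python3 -m jog '[{"dr":[0,0,0],"offset":[0,0,0.05],"grip":255},{"dr":[0,0,0],"offset":[0,0,0],"grip":255}]'|grep -E 'tcp|forc'
python3 -m jog '[{"dr":[0,0,0],"offset":[0,0,0.04],"grip":255},{"dr":[0,0,0],"offset":[0,0,0],"grip":255}]'|grep -E 'tcp|forc|rot'
```

```text
tcp_pos: [0.612, 0.0463, 0.1511]
contact_force: [1.6, 3.7, 3.3]
tcp_pos: [0.6123, 0.0463, 0.1508]
tool_rot: [[0.844, 0.537, 0.002], [0.537, -0.844, 0.003], [0.003, -0.001, -1.0]]
contact_force: [0.8, 3.1, 10.2]
```

```bash
python3 -m jog '[{"dr":[0,0,-0.07],"offset":[0,0,0],"grip":255},{"dr":[0,0,0],"offset":[0,0,0],"grip":255}]'|grep -E 'tcp|forc'
python3 -m jog '[{"dr":[0,0,-0.07],"offset":[0,0,0.01],"grip":255},{"dr":[0,0,0],"offset":[0,0,0],"grip":255}]'|grep -E 'tcp|forc'
python3 -m jog '[{"dr":[0,0,-0.07],"offset":[0,0,0.01],"grip":255},{"dr":[0,0,0],"offset":[0,0,0],"grip":255}]'|grep -E 'tcp|forc|rot'
```

```text
tcp_pos: [0.6127, 0.0459, 0.1512]
contact_force: [1.2, 2.3, 10.0]
tcp_pos: [0.6128, 0.0457, 0.1516]
contact_force: [-0.8, 2.3, 13.7]
tcp_pos: [0.6131, 0.0457, 0.152]
tool_rot: [[0.533, 0.846, 0.005], [0.846, -0.533, 0.002], [0.004, 0.003, -1.0]]
contact_force: [-1.1, 1.6, 18.6]
```

```bash
python3 -m jog '[{"dr":[0,0,-0.07],"offset":[0,0,-0.045],"grip":255},{"dr":[0,0,0],"offset":[0,0,0],"grip":255}]'|grep -E 'tcp|forc'
python3 -m jog '[{"dr":[0,0,-0.07],"offset":[0,0,-0.015],"grip":255},{"dr":[0,0,0],"offset":[0,0,0],"grip":255}]'|grep -E 'tcp|forc|rot'
```

```text
tcp_pos: [0.6125, 0.0456, 0.1524]
contact_force: [-0.5, 0.9, 13.6]
tcp_pos: [0.6126, 0.0456, 0.1529]
tool_rot: [[0.265, 0.964, 0.003], [0.964, -0.265, 0.001], [0.002, 0.002, -1.0]]
contact_force: [-0.9, 0.9, 13.4]
```

```bash
python3 -m jog '[{"dr":[0,0,-0.07],"offset":[0,0,-0.015],"grip":255},{"dr":[0,0,0],"offset":[0,0,0],"grip":255}]'|grep -E 'tcp|forc|rot'
```

```text
tcp_pos: [0.6127, 0.0456, 0.1531]
tool_rot: [[0.122, 0.993, 0.003], [0.993, -0.122, 0.001], [0.002, 0.003, -1.0]]
contact_force: [0.3, 1.5, 11.3]
```

```bash
python3 -m jog '[{"dr":[0,0,-0.07],"offset":[0,0,-0.015],"grip":255},{"dr":[0,0,0],"offset":[0,0,0],"grip":255}]'|grep -E 'tcp|forc'
python3 -m jog '[{"dr":[0,0,-0.07],"offset":[0,0,-0.01],"grip":255},{"dr":[0,0,0],"offset":[0,0,0],"grip":255}]'|grep -E 'tcp|forc'
python3 -m jog '[{"dr":[0,0,-0.07],"offset":[0,0,0],"grip":255},{"dr":[0,0,0],"offset":[0,0,0],"grip":255}]'|grep -E 'tcp|forc'
```

```text
tcp_pos: [0.6125, 0.0456, 0.1523]
contact_force: [2.1, 0.7, 6.3]
tcp_pos: [0.612, 0.0458, 0.1513]
contact_force: [3.7, 3.0, 0.4]
tcp_pos: [0.6118, 0.046, 0.1513]
contact_force: [3.1, 2.6, 0.0]
```

```bash
python3 -m jog '[{"dr":[0,0,0.02],"offset":[0,0,0.08],"grip":255},{"dr":[0,0,0],"offset":[0,0,0],"grip":255}]'|grep -E 'tcp|forc|rot'
python3 -m jog '[{"dr":[0,0,0],"offset":[0,0,0.03],"grip":255},{"dr":[0,0,0],"offset":[0,0,0],"grip":255}]'|grep -E 'tcp|forc'
```

```text
tcp_pos: [0.6119, 0.046, 0.1489]
tool_rot: [[-0.267, 0.964, -0.0], [0.964, 0.267, 0.002], [0.002, 0.0, -1.0]]
contact_force: [4.6, 2.0, -1.5]
tcp_pos: [0.612, 0.0459, 0.1484]
contact_force: [4.3, 1.8, 0.1]
```

```bash
python3 -m jog '[{"dr":[0,0,0],"offset":[0,0,0.05],"grip":255},{"dr":[0,0,0],"offset":[0,0,0],"grip":255}]'|grep -E 'tcp|forc'
python3 -m jog '[{"dr":[0,0,0],"offset":[0,0,0.03],"grip":255},{"dr":[0,0,0],"offset":[0,0,0],"grip":255}]'|grep -E 'tcp|forc|rot'
python3 -c "
from h import *
s=r.get_state();print(s['ft_torque'],s['joint_pos'][5])"
```

```text
tcp_pos: [0.612, 0.0459, 0.1475]
contact_force: [3.1, 2.8, 4.6]
tcp_pos: [0.6121, 0.0459, 0.1474]
tool_rot: [[-0.272, 0.962, 0.001], [0.962, 0.272, 0.002], [0.002, 0.002, -1.0]]
contact_force: [0.9, 3.1, 9.4]
[ 5.13020989e-01 -2.49490335e-01  2.33644896e-04] -18.742880402179924
```

```bash
python3 -m jog '[{"dr":[0,0,0.07],"offset":[0,0,0.01],"grip":255},{"dr":[0,0,0.07],"offset":[0,0,0.013],"grip":255},{"dr":[0,0,0],"offset":[0,0,0],"grip":255}]' 100|grep -E 'tcp|forc|rot'
python3 -m jog '[{"dr":[0,0,0.07],"offset":[0,0,0.013],"grip":255},{"dr":[0,0,0.07],"offset":[0,0,0.013],"grip":255},{"dr":[0,0,0],"offset":[0,0,0],"grip":255}]' |grep -E 'tcp|forc|rot'
python3 -c "
from h import *
s=r.get_state();print(s['ft_torque'],s['joint_pos'][5])"
```

```text
tcp_pos: [0.6122, 0.0461, 0.1467]
tool_rot: [[0.02, 1.0, 0.002], [1.0, -0.02, 0.003], [0.003, 0.002, -1.0]]
contact_force: [3.3, 3.6, 9.2]
tcp_pos: [0.6122, 0.0461, 0.1457]
tool_rot: [[0.308, 0.951, 0.001], [0.951, -0.308, 0.003], [0.003, 0.0, -1.0]]
contact_force: [3.1, 3.3, 7.6]
[ 0.71060037 -0.42935173 -0.44279046] 14.975898239419907
```

```bash
python3 -m jog '[{"dr":[0,0,0.07],"offset":[0,0,0.014],"grip":255},{"dr":[0,0,0.07],"offset":[0,0,0.014],"grip":255},{"dr":[0,0,0],"offset":[0,0,0],"grip":255}]'|grep -E 'tcp|forc'
python3 -m jog '[{"dr":[0,0,0.07],"offset":[0,0,0.014],"grip":255},{"dr":[0,0,0.07],"offset":[0,0,0.014],"grip":255},{"dr":[0,0,0],"offset":[0,0,0],"grip":255}]' |grep -E 'tcp|forc|rot'
python3 -c "
from h import *
s=r.get_state();print(s['ft_torque'],s['joint_pos'][5])"
```

```text
tcp_pos: [0.6126, 0.0459, 0.145]
contact_force: [4.1, 2.5, 6.9]
tcp_pos: [0.6126, 0.0462, 0.144]
tool_rot: [[0.783, 0.622, 0.002], [0.622, -0.783, 0.003], [0.003, -0.001, -1.0]]
contact_force: [3.8, 3.7, 8.1]
[ 0.70269677 -0.65960043 -0.40218026] 48.57469377816018
```

```bash
python3 -m jog '[{"dr":[0,0,0.06],"offset":[0,0,0.014],"grip":255},{"dr":[0,0,0],"offset":[0,0,0],"grip":255}]'|grep -E 'tcp|forc|rot|wid'
python3 -c "
from h import *
s=r.get_state();print(s['ft_torque'],s['joint_pos'][5])"
python3 -m jog '[{"dr":[0,0,0.06],"offset":[0,0,0.014],"grip":255},{"dr":[0,0,0],"offset":[0,0,0],"grip":255}]'|grep -E 'tcp|forc|rot|wid'
python3 -c "
from h import *
s=r.get_state();print(s['ft_torque'],s['joint_pos'][5])"
```

```text
tcp_pos: [0.6126, 0.046, 0.1437]
tool_rot: [[0.855, 0.519, 0.002], [0.519, -0.855, 0.002], [0.003, -0.001, -1.0]]
contact_force: [4.1, 3.8, 6.9]
gripper_width: 0.0258
[ 0.57897759 -0.69294617 -0.32449064] 55.75019188475879
tcp_pos: [0.6125, 0.0461, 0.1433]
tool_rot: [[0.913, 0.408, 0.002], [0.408, -0.913, 0.002], [0.003, -0.001, -1.0]]
contact_force: [3.6, 4.5, 8.1]
gripper_width: 0.0256
[ 0.65407048 -0.57870738 -0.29065666] 62.9461652823803
```

```bash
for i in 1; do python3 -m jog '[{"dr":[0,0,0.05],"offset":[0,0,0.008],"grip":255},{"dr":[0,0,0],"offset":[0,0,0],"grip":255}]'|grep -E 'tcp|forc|wid'; done
python3 -c "
from h import *
s=r.get_state();print(s['ft_torque'],s['joint_pos'][5])"
python3 -m jog '[{"dr":[0,0,0.05],"offset":[0,0,0.008],"grip":255},{"dr":[0,0,0],"offset":[0,0,0],"grip":255}]'|grep -E 'tcp|forc|wid'
python3 -c "
from h import *
s=r.get_state();print(s['ft_torque'],s['joint_pos'][5])"
```

```text
tcp_pos: [0.6127, 0.0461, 0.143]
contact_force: [4.1, 3.0, 5.8]
gripper_width: 0.0254
[ 0.65849103 -0.73877651 -0.30385839] 68.93898669592507
tcp_pos: [0.6129, 0.0461, 0.1428]
contact_force: [5.1, 2.9, 6.5]
gripper_width: 0.0255
[ 0.67096444 -0.88168926  0.32528626] 74.87767451329252
```

```bash
python3 -m jog '[{"dr":[0,0,0.04],"offset":[0,0,0.006],"grip":255},{"dr":[0,0,0],"offset":[0,0,0],"grip":255}]'|grep -E 'tcp|forc|wid'
python3 -c "
from h import *
s=r.get_state();print(s['ft_torque'],s['joint_pos'][5])"
python3 -m jog '[{"dr":[0,0,0.04],"offset":[0,0,0],"grip":255},{"dr":[0,0,0],"offset":[0,0,0],"grip":255}]'|grep -E 'tcp|forc|wid'
python3 -c "
from h import *
s=r.get_state();print(s['ft_torque'],s['joint_pos'][5])"
```

```text
tcp_pos: [0.6123, 0.0459, 0.1427]
contact_force: [3.2, 2.8, 8.7]
gripper_width: 0.0257
[ 0.51080913 -0.40622609  0.41087451] 79.6609755762019
tcp_pos: [0.6116, 0.0459, 0.1426]
contact_force: [0.2, 2.4, 8.6]
gripper_width: 0.0256
[ 0.52671937 -0.12008592  0.64174786] 84.43758345220726
```

```bash
python3 -m jog '[{"dr":[0,0,0],"offset":[0,0,-0.02],"grip":110},{"dr":[0,0,0],"offset":[0,0,0],"grip":110},{"dr":[0,0,0],"offset":[0,0,0],"grip":110},{"dr":[0,0,0],"offset":[0,0,-0.8],"grip":110},{"dr":[0,0,0],"offset":[0,0,-0.8],"grip":110},{"dr":[0,0,0],"offset":[0.535,0,0],"grip":255},{"dr":[0,0,0],"offset":[0.535,0,0],"grip":255},{"dr":[0,0,0],"offset":[0,0,0],"grip":255}]' 40|grep -E 'tcp|forc|wid|rot'
python3 -m jog '[{"dr":[0,0,0],"offset":[0,0,0.8],"grip":255},{"dr":[0,0,0],"offset":[0,0,0.75],"grip":255},{"dr":[0,0,0],"offset":[0,0,0],"grip":255},{"dr":[0,0,0],"offset":[0,0,0],"grip":255}]' 40|grep -E 'tcp|forc|wid'
python3 -c "
from h import *
grab('scene','s14');grab('side','d14')
a=cv2.imread('pics/s14.png')[150:350,150:350];b=cv2.imread('pics/d14.png')[130:330,170:370];cv2.imwrite('pics/sd14.png',cv2.resize(np.hstack([a,b]),None,fx=2,fy=2))"
```

```text
tcp_pos: [0.6441, 0.0469, 0.1892]
tool_rot: [[0.999, 0.046, -0.001], [0.046, -0.999, 0.002], [-0.001, -0.002, -1.0]]
contact_force: [-0.9, 0.1, -0.7]
gripper_width: 0.0001
tcp_pos: [0.644, 0.0472, 0.1443]
contact_force: [0.4, 1.0, -0.1]
gripper_width: -0.0002
```

View pics/sd14.png

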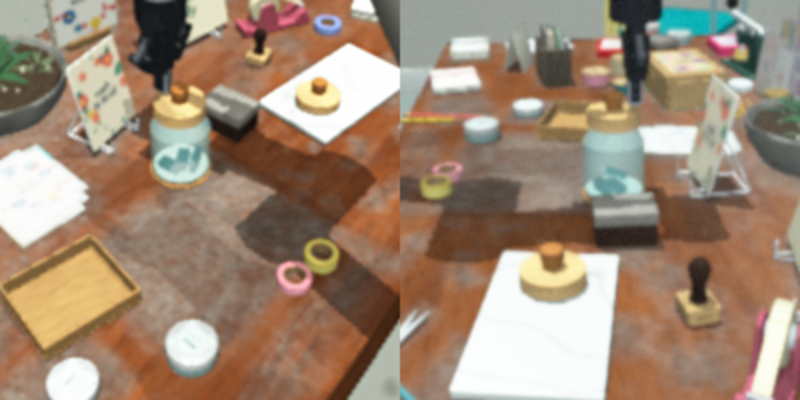

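Lid level on the jar in both views. Now the touch check of its height.

```bash
python3 -m jog '[{"dr":[0,0,0],"offset":[0,0,0.1],"grip":255},{"dr":[0,0,0],"offset":[0,0,0],"grip":255},{"dr":[0,0,0],"offset":[0,0,0],"grip":255}]' 40|grep -E 'tcp|forc'
python3 -m jog '[{"dr":[0,0,0],"offset":[0,0,0.03],"grip":255},{"dr":[0,0,0],"offset":[0,0,0],"grip":255}]' 40|grep -E 'tcp|forc'
python3 -m jog '[{"dr":[0,0,0],"offset":[0,0,0.03],"grip":255},{"dr":[0,0,0],"offset":[0,0,0],"grip":255}]' 40|grep -E 'tcp|forc'
python3 -m jog '[{"dr":[0,0,0],"offset":[0,0,0.03],"grip":255},{"dr":[0,0,0],"offset":[0,0,0],"grip":255}]' 40|grep -E 'tcp|forc'
```

```text
tcp_pos: [0.6439, 0.0473, 0.1405]
contact_force: [0.9, 0.7, -0.2]
tcp_pos: [0.6438, 0.0473, 0.1394]
contact_force: [-0.2, 0.5, -0.3]
tcp_pos: [0.6439, 0.0473, 0.1387]
contact_force: [0.1, -0.5, -0.4]
tcp_pos: [0.6441, 0.0472, 0.1383]
contact_force: [-1.0, -0.3, 4.9]
```

Touch at about 0.1385 m against the expected 0.1387, so the lid is fully home. On to the warped lid.

```bash
python3 -m jog '[{"dr":[0,0,0.022],"offset":[0,0,-1],"grip":255},{"dr":[0,0,0],"offset":[0,0,-1],"grip":255},{"dr":[0,0,0],"offset":[-0.6,0.893,0],"grip":0},{"dr":[0,0,0],"offset":[-0.6,0.893,0],"grip":0},{"dr":[0,0,0],"offset":[-0.6,0.893,0],"grip":0},{"dr":[0,0,0],"offset":[-0.6,0.893,0],"grip":0},{"dr":[0,0,0],"offset":[-0.6,0.893,0],"grip":0},{"dr":[0,0,0],"offset":[-0.6,0.893,0],"grip":0}]' 40 >/dev/null
python3 -m jog '[{"dr":[0,0,0],"offset":[-0.6,0.893,0],"grip":0},{"dr":[0,0,0],"offset":[-0.6,0.893,0],"grip":0},{"dr":[0,0,0],"offset":[-0.6,0.893,0],"grip":0},{"dr":[0,0,0],"offset":[-0.6,0.893,0],"grip":0},{"dr":[0,0,0],"offset":[0,0,0],"grip":0},{"dr":[0,0,0],"offset":[0,0,0],"grip":0},{"dr":[0,0,0],"offset":[0,0,0],"grip":0}]' 40
python3 - <<'E'
from h import *
im,c=grab('wrist','w15'); h=cv2.cvtColor(im,cv2.COLOR_RGB2HSV); s=r.get_state()
m=((h[...,1]>75)&(h[...,0]<28)).astype(np.uint8)
ctr=proj(c,np.array([.518,-.221,.038]))
disc=np.zeros_like(m); cv2.circle(disc,tuple(int(v) for v in ctr),60,1,-1)
m=cv2.morphologyEx(m*disc,cv2.MORPH_OPEN,np.ones((5,5))); l=max(blobs(m,500),key=lambda q:q[1])[2].astype(np.uint8)
cn=max(cv2.findContours(l,0,1)[0],key=cv2.contourArea); e=cv2.fitEllipse(cv2.convexHull(cn)); p=plane(c,e[0],.036)
print(ctr,e,p.round(4),s['tcp_pos'],offs(np.array([p[0],p[1],.0415])-s['tcp_pos'],s))
E
```

```text
clock: 54.75
tcp_pos: [0.4643, -0.22, 0.1972]
tool_rot: [[1.0, 0.001, -0.0], [0.001, -1.0, 0.002], [-0.0, -0.002, -1.0]]
contact_force: [-0.7, 1.0, 0.5]
gripper_width: 0.0852
[257.9713962  114.18089973] ((257.2773132324219, 114.21092224121094), (92.93453216552734, 94.3875503540039), 1.2087676525115967) [ 0.5179 -0.2204  0.036 ] [ 0.4642273  -0.21995156  0.19716015] [1.791 0.028 5.188]
```

```bash
python3 -m jog '[{"dr":[0,0,0],"offset":[0.9,0.028,0.3],"grip":100},{"dr":[0,0,0],"offset":[0.89,0,0.5],"grip":100},{"dr":[0,0,0],"offset":[0,0,0.9],"grip":100},{"dr":[0,0,0],"offset":[0,0,0.9],"grip":100},{"dr":[0,0,0],"offset":[0,0,0.9],"grip":100},{"dr":[0,0,0],"offset":[0,0,0.9],"grip":100},{"dr":[0,0,0],"offset":[0,0,0.6],"grip":100},{"dr":[0,0,0],"offset":[0,0,0.18],"grip":100}]' 80 >/dev/null
python3 -m jog '[{"dr":[0,0,0],"offset":[0,0,0],"grip":100},{"dr":[0,0,0],"offset":[0,0,0],"grip":100}]'|grep -E 'tcp|forc|wid'
python3 -m jog '[{"dr":[0,0,0],"offset":[0,0,0],"grip":255},{"dr":[0,0,0],"offset":[0,0,0],"grip":255},{"dr":[0,0,0],"offset":[0,0,0],"grip":255},{"dr":[0,0,0],"offset":[0,0,0],"grip":255}]' 80|grep -E 'tcp|forc|wid'
python3 -m jog '[{"dr":[0,0,0],"offset":[0,0,-0.5],"grip":255},{"dr":[0,0,0],"offset":[0,0,-1],"grip":255},{"dr":[0,0,0],"offset":[0,0,-1],"grip":255},{"dr":[0,0,0],"offset":[0,0,-1],"grip":255},{"dr":[0,0,0],"offset":[0,0,-1],"grip":255},{"dr":[0,0,0],"offset":[0,0,-1],"grip":255},{"dr":[0,0,0],"offset":[0,0,0],"grip":255},{"dr":[0,0,0],"offset":[0,0,0],"grip":255}]' 80
python3 - <<'E'
from h import *
c=cam('scene'); p=np.array([plane(c,q,.028) for q in((151,295),(195,269),(220,295),(175,321))]); print(p.round(3),p.mean(0),np.linalg.norm(p-np.roll(p,1,0),axis=1))
E
```

```text
tcp_pos: [0.5181, -0.2215, 0.0427]
contact_force: [0.0, 0.6, 0.2]
gripper_width: 0.0518
tcp_pos: [0.5179, -0.2214, 0.0427]
contact_force: [-0.7, 1.2, 5.5]
gripper_width: 0.0262
clock: 57.55
tcp_pos: [0.5169, -0.2213, 0.2061]
tool_rot: [[1.0, -0.0, -0.002], [-0.0, -1.0, 0.003], [-0.002, -0.003, -1.0]]
contact_force: [0.2, 0.4, -1.8]
gripper_width: 0.0257
[[0.632 0.394 0.028]
 [0.603 0.259 0.028]
 [0.487 0.284 0.028]
 [0.524 0.411 0.028]] [0.56135497 0.33704417 0.028     ] [0.10918591 0.13845509 0.11809072 0.13218262]
```

```bash
python3 -m jog '[{"dr":[0,0,0],"offset":[0,-0.975,-1],"grip":255},{"dr":[0,0,0],"offset":[0,-0.975,0],"grip":255},{"dr":[0,0,0],"offset":[0,-0.975,0],"grip":255},{"dr":[0,0,0],"offset":[-0.2,-0.975,0],"grip":255},{"dr":[0,0,0],"offset":[-0.2,-0.975,0],"grip":255},{"dr":[0,0,0],"offset":[-0.2,-0.975,0],"grip":255},{"dr":[0,0,0],"offset":[0,-0.975,0],"grip":255},{"dr":[0,0,0],"offset":[0,-0.975,0],"grip":255}]' 80 |grep -E 'tcp|wid'
python3 -m jog '[{"dr":[0,0,0],"offset":[0,-0.975,0],"grip":255},{"dr":[0,0,0],"offset":[0,-0.975,0],"grip":255},{"dr":[0,0,0],"offset":[0,-0.975,0],"grip":255},{"dr":[0,0,0],"offset":[0,-0.975,0],"grip":255},{"dr":[0,0,0],"offset":[0,-0.975,0],"grip":255},{"dr":[0,0,0],"offset":[0,-0.975,0],"grip":255},{"dr":[0,0,0],"offset":[0,-0.975,0],"grip":255},{"dr":[0,0,0],"offset":[0,-0.975,0],"grip":255}]' 80|grep -E 'tcp|wid'
python3 -m jog '[{"dr":[0,0,0],"offset":[0,-0.975,0],"grip":255},{"dr":[0,0,0],"offset":[0,-0.975,0],"grip":255},{"dr":[0,0,0],"offset":[0,-0.975,0],"grip":255},{"dr":[0,0,0],"offset":[0,0,0],"grip":255},{"dr":[0,0,0],"offset":[0,0,0],"grip":255}]' 80|grep -E 'tcp|wid|rot'
python3 -c "
from h import *
grab('wrist','w16')"
```

```text
tcp_pos: [0.4987, 0.0133, 0.2358]
gripper_width: 0.0262
tcp_pos: [0.4989, 0.247, 0.236]
gripper_width: 0.026
tcp_pos: [0.4993, 0.3334, 0.2367]
tool_rot: [[1.0, -0.0, -0.003], [-0.0, -1.0, 0.0], [-0.003, -0.0, -1.0]]
gripper_width: 0.026
```

View pics/w16.png

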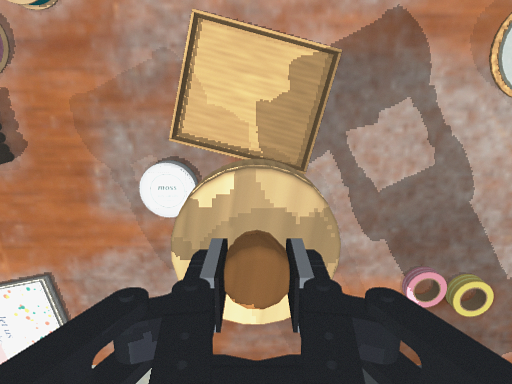

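The tray rim corners are at (193,10), (340,50), (305,170) and (171,138). The tray is empty and the lid is still level in the grip.

```bash
python3 - <<'E'
from h import *
s=r.get_state(); c=cam('wrist'); p=np.array([plane(c,q,.028) for q in((193,10),(340,50),(305,170),(171,138))]); print(p.round(3),p.mean(0),np.linalg.norm(p-np.roll(p,1,0),axis=1)); t=p.mean(0); t[2]=.06; print(s['tcp_pos'],offs(t-s['tcp_pos'],s))
E
```

```text
[[0.644 0.391 0.028]
 [0.609 0.254 0.028]
 [0.493 0.283 0.028]
 [0.527 0.42  0.028]] [0.56829706 0.33695631 0.028     ] [0.12051706 0.14178014 0.1195861  0.14139492]
[0.49947595 0.33317719 0.23707983] [ 2.306 -0.123  5.898]
```

```bash
python3 -m jog '[{"dr":[0,0,0],"offset":[0.77,-0.041,0],"grip":255},{"dr":[0,0,0],"offset":[0.77,-0.041,0.4],"grip":255},{"dr":[0,0,0],"offset":[0.77,-0.041,1],"grip":255},{"dr":[0,0,0],"offset":[0,0,1],"grip":255},{"dr":[0,0,0],"offset":[0,0,1],"grip":255},{"dr":[0,0,0],"offset":[0,0,1],"grip":255},{"dr":[0,0,0],"offset":[0,0,1],"grip":255},{"dr":[0,0,0],"offset":[0,0,0.5],"grip":255}]' 80|grep -E 'tcp|forc|wid'
python3 -m jog '[{"dr":[0,0,0],"offset":[0,0,0.5],"grip":255},{"dr":[0,0,0],"offset":[0,0,0.3],"grip":255},{"dr":[0,0,0],"offset":[0,0,0],"grip":255},{"dr":[0,0,0],"offset":[0,0,0],"grip":255}]' 80|grep -E 'tcp|forc|wid'
```

```text
tcp_pos: [0.5682, 0.3367, 0.059]
contact_force: [-0.1, -1.1, -0.6]
gripper_width: 0.0263
tcp_pos: [0.5693, 0.3384, 0.0377]
contact_force: [0.4, 0.4, -1.1]
gripper_width: 0.0257
```

```bash
python3 -m jog '[{"dr":[0,0,0],"offset":[0,0,0.15],"grip":255},{"dr":[0,0,0],"offset":[0,0,0],"grip":255},{"dr":[0,0,0],"offset":[0,0,0],"grip":255}]' 80|grep -E 'tcp|forc|wid'
python3 -m jog '[{"dr":[0,0,0],"offset":[0,0,0.06],"grip":255},{"dr":[0,0,0],"offset":[0,0,0],"grip":255}]' 80|grep -E 'tcp|forc|wid'
```

```text
tcp_pos: [0.5689, 0.3382, 0.0325]
contact_force: [0.4, 0.3, -1.1]
gripper_width: 0.0264
tcp_pos: [0.5691, 0.3383, 0.0313]
contact_force: [-1.0, -0.9, 2.8]
gripper_width: 0.0261
```

Resting on the tray floor; release and retreat. I then check everything.

```bash
python3 -m jog '[{"dr":[0,0,0],"offset":[0,0,-0.02],"grip":90},{"dr":[0,0,0],"offset":[0,0,0],"grip":90},{"dr":[0,0,0],"offset":[0,0,0],"grip":90},{"dr":[0,0,0],"offset":[0,0,-0.8],"grip":90},{"dr":[0,0,0],"offset":[0,0,-1],"grip":90},{"dr":[0,0,0],"offset":[-0.5,0,-1],"grip":90},{"dr":[0,0,0],"offset":[-0.8,0,-1],"grip":90},{"dr":[0,0,0],"offset":[-0.8,0,-1],"grip":90}]' 40|grep -E 'tcp|forc|wid'
python3 -m jog '[{"dr":[0,0,0],"offset":[0,0.6,-1],"grip":90},{"dr":[0,0,0],"offset":[0,0.6,-1],"grip":90},{"dr":[0,0,0],"offset":[0,0.6,0],"grip":90},{"dr":[0,0,0],"offset":[0,0.6,0],"grip":90},{"dr":[0,0,0],"offset":[0,0.6,0],"grip":90},{"dr":[0,0,0],"offset":[0,0,0],"grip":90},{"dr":[0,0,0],"offset":[0,0,0],"grip":90}]' 40|grep -E 'tcp|forc|wid|clock'
python3 - <<'E'
from h import *
a=grab('wrist','w17')[0]; b=grab('side','d17')[0]; c=grab('scene','s17')[0]
v=np.hstack([a[0:250,60:460],cv2.resize(b[100:300,170:370],(250,250))])[:,:,::-1]; cv2.imwrite('pics/f.png',v)
E
```

```text
tcp_pos: [0.5053, 0.3378, 0.176]
contact_force: [0.0, 0.4, -0.6]
gripper_width: 0.055
clock: 64.22
tcp_pos: [0.506, 0.2479, 0.2347]
contact_force: [1.0, 0.4, 0.4]
gripper_width: 0.0551
```

View pics/f.png

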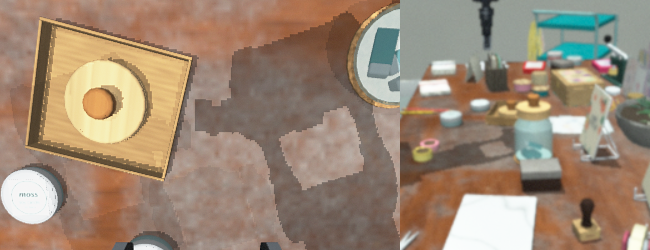

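The warped lid lies flat and knob up in the tray (105,100 in the crop). In the side view the jar is closed with its lid level, and the box stands beside it. I'm handing in.

```bash
python3 -c "
from station import job
print(job.job_done())"
```

```text
the job is handed in; nothing more can be done
None
```

The jar is restocked and closed with the true lid, the warped lid is in the tray, and I handed the job in at about 64 s of the 210 s allowed. No verdict was reported.

- **Finding the warped lid:** The lid nearer the jar sank about 2 mm when I pressed it on its +y side, then stopped hard. The far lid stayed still at both places pressed, so I took the near lid as warped. I judged the rock from how far the finger sank; I did not measure the tilt angle.
- **Gift box and erasers:** The box stands on the table about 13 cm from the jar. I found three erasers and dropped all three in. A look from above showed them lying on the jar floor, and I saw no fourth in the views I took.
- **True lid:** It dropped into the thread after about 105° anticlockwise. I then turned it about 100° clockwise until the torque rose against a stop. A touch on its upper face met at 138.4–138.7 mm, against about 139 mm if fully home, and the camera views show it level.
- **Warped lid:** It lies flat, knob up, near the middle of the tray. The candle tin and the stamp were never touched.

Two checks were less clean:
- Early on, my triangulated points for the two lids disagreed because I had swapped them between views; I replaced them with wrist-camera measurements.
- The lid seems to have passed over one thread slot while I was holding it up, so it dropped in at the next slot.

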